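# Stir the wax beads and put the stirrer in its cradle

## Robot

A 6-joint arm with a two-finger parallel gripper is mounted at the origin on the work surface. World frame = base frame: x ahead of the robot, y to its left, z up, the work surface at z = 0. Lengths are in mm, angles in rad, forces in N, time in s.
With the tool pointing down it reaches from about 400 to 925 mm from the base axis. Payload 12.5 kg.
Tool frame: the origin (TCP) lies midway between the tips of the shut fingers; the grasp point (between the pads) lies 19 mm behind it (env.tcp_to_grasp is the distance from the TCP to the grasp point, in mm); z points along the fingers, y is the line along which they close (so a half turn about z gives the same grasp; the last joint's range is limited). The gripper opens to 95 mm and grips with 3 to 60 N. Pads are 20 mm wide; open, the fingers measure 119 mm over their backs; the gripper's body (75 mm by 180 mm) begins 59 mm behind the grasp point.
Start: joints at [-1.265, 0.491, 1.559, -0, 1.092, -0.106], TCP at [250.186, -572.76, 214.661] pointing down, gripper open.
Joint ranges: [-3.1, 3.1], [-0.84, 2.19], [0.05, 2.79], [-1.13, 4.28], [0.06, 2.93], [-2.69, 2.69]. Speed limits (rad/s): [2.22, 2.22, 2.79, 3.14, 3.14, 3.14].

## Interface

Orientations are given as [roll, pitch, yaw] about the fixed x, y, z axes, in that order (R = Rz(yaw) Ry(pitch) Rx(roll)).
In Python, from cell import env gives the robot as it stands. The module is installed in compiled form; this text tells all that it offers.
- The arm moves only by the tool step_arm, never from a script. Its argument "plan" is a list that holds one entry, the list of rows, each a list of 5 numbers: the shift along the tool's x, y, z in mm, then the turn about the tool's z in degrees, then the opening, from -1 (shut) to 1 (fully open). A call has 1 to 8 rows; each row is the pose to reach, as a shift and turn from the pose commanded when the call began, along the tool's axes at that moment; what a row does not reach only later rows make up. A row lasts 1/12 s, in which the tool goes at most 41.7 mm and 7.16 degrees, less where a joint would pass 70% of its speed; a pose out of reach is approached as far as the arm can. A call with a gripper value outside its range is refused whole. The fingers move at their own pace and stop on an object; the grip force is fixed at half the most. Time passes only in rows, so rows that repeat a pose let the fingers close. It gives the time, the measured TCP pose, the force, the opening and the grip force at its end, in the units of the state.
- env.state(): the state, without advancing time (a new reading comes with each control period).
- env.read_camera(name): name is "scene" or "top" or "wrist"; returns the picture (420x560x3 uint8, blue, green, red); there is no depth.
- env.get_calibration(name): a dict with "K" (3x3 intrinsics, pixels), "D" ([k1, k2, p1, p2, k3] as OpenCV has them; the pictures are not rectified), "extrinsics" (4x4, takes a point from world to camera coordinates). Camera axes: x right, y up, looking along -z (the intrinsics and any distortion apply to the point x, -y, -z); pixel columns grow to the right and rows downward; lengths in mm; the calibration is good to about 2 mm. A picture is of the moment at which its call begins: read the wrist's pose just before it. get_calibration takes no time and is no camera call; for the wrist camera it gives the pose at the moment of the call.
- env.job_done(): hands the job in; it is judged then, once.
The state is a dict: "t": time; "joints": joint angles; "qvel": joint speeds; "tau": joint torques, N m; "eef_pos": TCP position; "tcp_rot": TCP orientation; "ft_force": force on the tool from outside, world axes, zero at the start; "moment": the same for the moment, N m; "opening": opening from 0.0 (shut) to 1.0 (fully open); "grip_force": force on a finger pad.
Only numpy, scipy, OpenCV 4.12 (cv2) and the standard library are available. Lean on these libraries where they do the work, as an engineer would, in place of code of your own. Each camera call takes 0.05 s, during which the arm holds its last target. There are 200 camera calls.

## Task

Pick up the stirrer and, with its blade end down among the wax beads, stir them round the middle of the bowl for two or three full turns, anticlockwise as seen from above, sweeping well out from the middle so that beads of both colours are moved about, without any bead leaving the bowl. Then put the stirrer home in its sloping cradle, handle lying in both forks with the blade end down by the red foot plate: lower it in gently and let go only once it lies there. Leave the bottles, the jar and the marker where they are.

Things in the scene. Friction and masses are not known exactly. Their poses are not given: they have to be found in the camera images.
- stirrer: Wooden stirrer lying flat, 200 mm long, about 70 g. Origin: middle of its underside. x runs along it, away from the blade; z is up as it lies. Straight handle from x = -70 to +100 mm, 16 mm wide (y), 18 mm high (z 0 to 18). Red blade from x = -66 to -100 mm, 26 mm wide, 8 mm thick (z 5 to 13).
- blade_tip (a point): Middle of the blade's end on the stirrer, at x = -100, y = 0, z = 9 mm in the stirrer's frame.
- bowl: Round blue mixing bowl fixed to the bench on a dark pad; upright, axes parallel to the world's (x away from the robot, y to its left). Origin: on the bench under its centre. Inner floor 10 mm and rim 50 mm above the bench; inner radius 78 mm at the floor, outer radius 86 mm at the rim; wall 4 mm.
- cradle: Fixed sloping stirrer cradle: grey base plate 200 x 75 x 10 mm with posts that carry two black forks and a red foot plate. Origin: centre of the base's underside. x runs along it; the foot plate is at the low -x end and the forks rise towards +x; z up.
- seat: Where the stirrer belongs: its frame coincides with this one when home. x up the 35 degree slope, z square to it, upward. Origin 85 mm over the cradle's. Fork floors at z = 0, forks at x -55 to -35 and 50 to 70 mm, 46 mm wide; slots 21 mm wide, walls to z = 15, then flaring to z = 25 mm. Foot plate face at x = -100, z -12 to 24 mm.
- bead0_center (a point): Centre of a white wax bead, a ball of 28 mm diameter, about 11 g, on the bowl's floor.
- bead1_center (a point): Centre of a white wax bead, a ball of 28 mm diameter, about 11 g, on the bowl's floor.
- bead2_center (a point): Centre of a white wax bead, a ball of 28 mm diameter, about 11 g, on the bowl's floor.
- bead3_center (a point): Centre of a yellow wax bead, a ball of 28 mm diameter, about 11 g, on the bowl's floor.
- bead4_center (a point): Centre of a yellow wax bead, a ball of 28 mm diameter, about 11 g, on the bowl's floor.
- bead5_center (a point): Centre of a yellow wax bead, a ball of 28 mm diameter, about 11 g, on the bowl's floor.
- squeeze_bottle: Bystander: white squeeze bottle with red cap, 56 mm across, 140 mm tall. Origin: centre of its underside.
- amber_bottle: Bystander: amber glass bottle with black cap, 44 mm across, 85 mm tall. Origin: centre of its underside.
- jar: Bystander: green glass jar with black lid, 64 mm across, 70 mm tall. Origin: centre of its underside.
- marker: Bystander: white marker pen with a black cap, lying flat, 143 mm long (x -50 to 93 mm), 16 mm thick. Origin on its underside.

How it is judged (in metres and radians):
On the way, in this order (a step that is already met when the one before it is completed fails the run):
1. first turn: the held stirrer's blade end is down among the beads, on the far (+x) side of the bowl's middle (14 mm or more out, within 14 mm sideways) (x of blade_tip in the frame of bowl between 0.014 and 0.07 m and y of blade_tip in the frame of bowl between -0.014 and 0.014 m and z of blade_tip in the frame of bowl below 0.038 m and contact force between the fingers and stirrer above 0.3 N).
2. first turn: the held stirrer's blade end is down among the beads, on the left (+y) side of the bowl's middle (14 mm or more out, within 14 mm sideways) (y of blade_tip in the frame of bowl between 0.014 and 0.07 m and x of blade_tip in the frame of bowl between -0.014 and 0.014 m and z of blade_tip in the frame of bowl below 0.038 m and contact force between the fingers and stirrer above 0.3 N).
3. first turn: the held stirrer's blade end is down among the beads, on the near (-x) side of the bowl's middle (14 mm or more out, within 14 mm sideways) (x of blade_tip in the frame of bowl between -0.07 and -0.014 m and y of blade_tip in the frame of bowl between -0.014 and 0.014 m and z of blade_tip in the frame of bowl below 0.038 m and contact force between the fingers and stirrer above 0.3 N).
4. first turn: the held stirrer's blade end is down among the beads, on the right (-y) side of the bowl's middle (14 mm or more out, within 14 mm sideways) (y of blade_tip in the frame of bowl between -0.07 and -0.014 m and x of blade_tip in the frame of bowl between -0.014 and 0.014 m and z of blade_tip in the frame of bowl below 0.038 m and contact force between the fingers and stirrer above 0.3 N).
5. second turn: the held stirrer's blade end is down among the beads, on the far (+x) side of the bowl's middle (14 mm or more out, within 14 mm sideways) (all of step 1).
6. the stirrer, still held, is lowered into both forks (within 9 mm of its resting height, within 0.15 rad of the slope, slower than 0.08 m/s) (x of stirrer in the frame of seat between -0.006 and 0.018 m and y of stirrer in the frame of seat between -0.007 and 0.007 m and z of stirrer in the frame of seat between -0.005 and 0.009 m and angle between the x axis of stirrer and the x axis of seat, either way round below 0.15 rad and x of blade_tip in the frame of seat below -0.06 m and contact force between the fingers and stirrer above 0.3 N and linear speed of stirrer below 0.08 m/s), for 0.1 s.
At the end, for the whole second after the job is handed in: Stirrer released, still, in the cradle: within 5 mm of the seat in y and z, -6 to 14 mm in x, within 0.09 rad of the slope, blade end low. All six beads in the bowl; at least two white and two yellow lie more than 12 mm from where they started (x of stirrer in the frame of seat between -0.006 and 0.014 m and y of stirrer in the frame of seat between -0.005 and 0.005 m and z of stirrer in the frame of seat between -0.005 and 0.005 m and angle between the x axis of stirrer and the x axis of seat, either way round below 0.09 rad and x of blade_tip in the frame of seat below -0.06 m and linear speed of stirrer below 0.02 m/s and horizontal distance between each of bead0_center, bead1_center, bead2_center, bead3_center, bead4_center, bead5_center and bowl below 0.082 m and z of each of bead0_center, bead1_center, bead2_center, bead3_center, bead4_center, bead5_center in the frame of bowl below 0.06 m and (distance of each of bead0_center, bead1_center from where it was at the start of the episode above 0.012 m or distance of each of bead0_center, bead2_center from where it was at the start of the episode above 0.012 m or distance of each of bead1_center, bead2_center from where it was at the start of the episode above 0.012 m) and (distance of each of bead3_center, bead4_center from where it was at the start of the episode above 0.012 m or distance of each of bead3_center, bead5_center from where it was at the start of the episode above 0.012 m or distance of each of bead4_center, bead5_center from where it was at the start of the episode above 0.012 m)); the robot touches nothing.
It fails at once if a bead leaves the bowl (not (horizontal distance between each of bead0_center, bead1_center, bead2_center, bead3_center, bead4_center, bead5_center and bowl below 0.082 m and z of each of bead0_center, bead1_center, bead2_center, bead3_center, bead4_center, bead5_center in the frame of bowl below 0.06 m)).
It fails at once if a bystander is shifted more than 25 mm or tipped over (distance of any of squeeze_bottle, amber_bottle, jar, marker from where it was at the start of the episode above 0.025 m or angle between any of squeeze_bottle, amber_bottle, jar's own z axis and vertical above 0.5 rad).
It also fails if it takes over 72 s, if anything falls off the work surface, if the arm or the gripper's body presses on something with over 40 N, if the wrist force passes 120 N, or if a joint passes its speed limit or range.

## Working session

There is one attempt and no reset: what is moved stays moved. The work goes in short steps, Python scripts to look and compute and a tool call to move; the robot and the scene stay as the last step left them, time stands still between calls to the robot, and variables do not carry over. Pictures are saved under pics/ and viewed, at most 10 in all, crops included, and the job is handed in when it is done.

Besides the shell and the picture viewer there is one more tool, called after "Emit:" as name(argument=value, ...) on one line, values as JSON. step_arm: Moves the arm, as the interface text tells. Its arguments: {"type":"object","properties":{"plan":{"type":"array"}},"required":["plan"]}

```bash
mkdir -p pics; ls; python3 - <<'E'
from cell import env
import cv2,numpy as np,json
for n in("top","scene"):
    im=env.read_camera(n);cv2.imwrite(f"pics/{n}0.png",im)
    c=env.get_calibration(n);print(n,np.round(c["K"],1).tolist(),c["D"],np.round(c["extrinsics"],3).tolist())
im=env.read_camera("wrist");cv2.imwrite("pics/wrist0.png",im)
print(env.state(),env.tcp_to_grasp)
E
```

```text
pics
top [[425.8, 0.0, 286.3], [0.0, 425.8, 209.2], [0.0, 0.0, 1.0]] [-0.10585342  0.          0.          0.          0.        ] [[-0.037, -0.999, -0.001, 28.677], [0.974, -0.037, 0.222, -580.438], [-0.222, 0.008, 0.975, -1143.415], [0.0, 0.0, 0.0, 1.0]]
scene [[410.5, 0.0, 278.3], [0.0, 410.5, 212.2], [0.0, 0.0, 1.0]] [-0.12062824  0.          0.          0.          0.        ] [[-0.058, 0.998, -0.014, 45.983], [-0.692, -0.03, 0.721, 344.28], [0.719, 0.051, 0.693, -1575.83], [0.0, 0.0, 0.0, 1.0]]
{'t': 0.15, 'joints': array([-1.26455013e+00,  4.91386442e-01,  1.55931940e+00, -2.61436607e-05,
        1.09169115e+00, -1.05600539e-01]), 'qvel': array([-3.99833644e-04, -5.96332292e-04, -5.94915383e-04, -2.24238373e-05,
        6.63005736e-04, -5.85695136e-04]), 'tau': array([ 1.09120429e-03, -6.12896276e+01, -2.58278257e+01,  6.92911819e-02,
        4.73271275e-02, -8.06903813e-05]), 'eef_pos': array([ 250.14888116, -572.55980643,  214.21409066]), 'tcp_rot': array([-3.14079034e+00, -6.17202978e-05,  4.11858770e-01]), 'ft_force': array([ 0.26612718, -0.55196414,  0.94422355]), 'moment': array([-0.01230229, -0.01451418,  0.03191312]), 'grip_force': 0.0, 'opening': 1.0004708383897374} 18.8
```

View pics/top0.png

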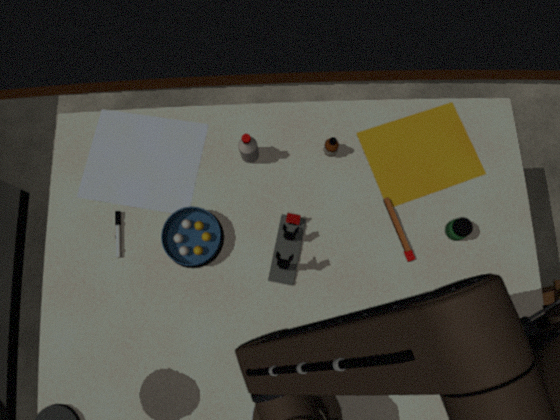

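View pics/scene0.png

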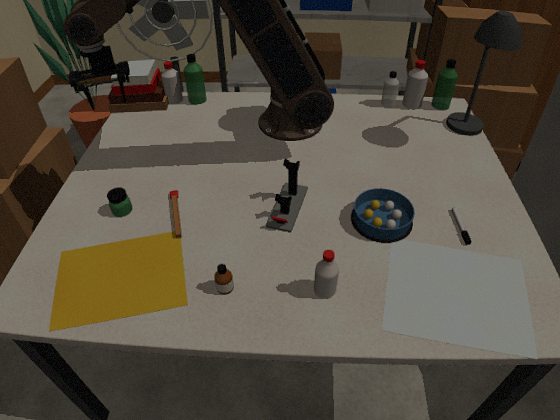

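```bash
cat > h.py <<'E'
import cv2,numpy as np
from cell import env
def cal(n):
    c=env.get_calibration(n);return np.array(c["K"],float),np.array(c["D"],float),np.array(c["extrinsics"],float)
def ray(c,uv):
    K,D,E=c;p=cv2.undistortPoints(np.array([[uv]],float),K,D)[0,0]
    d=E[:3,:3].T@np.array([p[0],-p[1],-1]);return -E[:3,:3].T@E[:3,3],d/np.linalg.norm(d)
def plane(c,uv,z):
    o,d=ray(c,uv);return o+d*(z-o[2])/d[2]
def tri(cs,uvs):
    A=np.zeros((3,3));b=np.zeros(3);L=[]
    for c,uv in zip(cs,uvs):
        o,d=ray(c,uv);P=np.eye(3)-np.outer(d,d);A+=P;b+=P@o;L.append((P,o))
    x=np.linalg.solve(A,b);return x,[round(float(np.linalg.norm(P@(x-o))),1) for P,o in L]
def proj(c,X):
    K,D,E=c;p=E[:3,:3]@np.array(X,float)+E[:3,3]
    return cv2.projectPoints(np.array([[p[0],-p[1],-p[2]]]),np.zeros(3),np.zeros(3),K,D)[0][0,0]
def blobs(im,lo,hi,amin=15):
    h=cv2.cvtColor(im,cv2.COLOR_BGR2HSV);lo=np.array(lo);hi=np.array(hi)
    m=((h>=lo)&(h<=hi)).all(2) if lo[0]<=hi[0] else (((h[...,0]>=lo[0])|(h[...,0]<=hi[0]))&(h[...,1:]>=lo[1:]).all(2)&(h[...,1:]<=hi[1:]).all(2))
    n,l,s,c=cv2.connectedComponentsWithStats(m.astype(np.uint8));r=[]
    for i in range(1,n):
        if s[i,4]>=amin:
            ys,xs=np.nonzero(l==i);r.append((np.round(c[i],1).tolist(),int(s[i,4]),np.round(cv2.minAreaRect(np.c_[xs,ys].astype(np.float32)),1) if 0 else cv2.minAreaRect(np.c_[xs,ys].astype(np.float32))))
    return r
E
python3 - <<'E'
from h import *
for n in("top","scene"):
    im=cv2.imread(f"pics/{n}0.png");print(n)
    for k,lo,hi in(("red",[172,150,60],[4,255,255]),("orange",[5,110,60],[17,255,255]),("blue",[95,100,30],[120,255,255])):
        for b in blobs(im,lo,hi,15 if k!="blue" else 400):
            if 100<b[0][1]<280 :print(k,b[0],b[1],np.round(cv2.boxPoints(b[2]),1).tolist())
ct,cs=cal("top"),cal("scene")
for n,uv in(("blade",(410,255)),("end",(388,200)),("bowl",(193,237)),("foot",(293,218)),("base_lo",(285,248))):print(n,plane(ct,uv,10))
im=cv2.imread("pics/top0.png")[180:300,150:430];cv2.imwrite("pics/tc.png",cv2.resize(im,None,fx=2.8,fy=2.8,interpolation=cv2.INTER_CUBIC))
E
```

```text
top
red [245.7, 138.0] 60 [[240.0, 138.0], [245.5, 132.5], [251.0, 138.0], [245.5, 143.5]]
red [292.8, 218.7] 120 [[285.20001220703125, 221.8000030517578], [287.0, 212.8000030517578], [300.29998779296875, 215.5], [298.5, 224.5]]
red [409.4, 255.3] 77 [[403.6000061035156, 252.1999969482422], [410.3999938964844, 248.8000030517578], [415.0, 258.0], [408.20001220703125, 261.3999938964844]]
orange [328.8, 145.8] 56 [[322.5, 144.5], [327.5, 139.5], [335.0, 147.0], [330.0, 152.0]]
orange [396.8, 224.6] 329 [[382.29998779296875, 199.1999969482422], [388.20001220703125, 196.60000610351562], [411.20001220703125, 249.5], [405.29998779296875, 252.0]]
blue [194.1, 236.3] 1815 [[166.0, 207.0], [220.0, 207.0], [220.0, 265.0], [166.0, 265.0]]
scene
red [173.6, 193.1] 39 [[170.0, 190.0], [177.0, 190.0], [177.0, 197.0], [170.0, 197.0]]
red [278.4, 218.4] 31 [[271.6000061035156, 217.89999389648438], [272.0, 215.8000030517578], [286.5, 218.89999389648438], [286.0, 221.0]]
red [328.5, 254.4] 91 [[321.5, 253.5], [328.0, 247.0], [336.0, 255.0], [329.5, 261.5]]
orange [31.8, 128.2] 2595 [[-8.300000190734863
[... 931 characters left out ...]
 [16.0, 241.0]]
orange [175.6, 214.8] 227 [[169.6999969482422, 195.3000030517578], [175.89999389648438, 194.5], [180.89999389648438, 234.3000030517578], [174.60000610351562, 235.0]]
orange [224.9, 276.6] 110 [[216.1999969482422, 276.70001220703125], [228.3000030517578, 269.20001220703125], [233.1999969482422, 277.1000061035156], [221.1999969482422, 284.70001220703125]]
blue [382.9, 212.6] 1568 [[354.0, 189.0], [413.0, 189.0], [413.0, 239.0], [354.0, 239.0]]
blade [ 442.55066776 -350.59204159   10.        ]
end [ 610.54566544 -299.9997135    10.        ]
bowl [520.16687596 284.15253233  10.        ]
foot [566.30095675 -12.38995955  10.        ]
base_lo [477.99318816  14.54707829  10.        ]
```

View pics/tc.png

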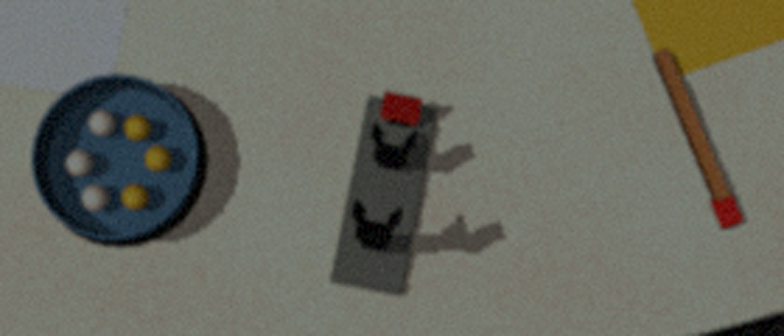

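View pics/wrist0.png

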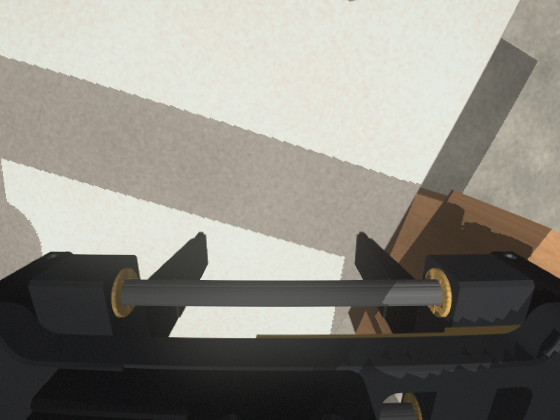

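Emit:
step_arm(plan=[[[40, -10, 0, 3, 1], [80, -20, 0, 6.8, 1], [120, -31, 0, 6.8, 1], [160, -41, 0, 6.8, 1], [200, -51, 0, 6.8, 1], [240, -61, 0, 6.8, 1], [280, -72, 0, 6.8, 1], [320, -82, 0, 6.8, 1]]])

```text
t: 0.82
eef_pos: [511.9, -367.8, 214.5]
tcp_rot: [-3.141, 0.0, 0.293]
ft_force: [1.0, -0.5, -1.5]
opening: 0.998
grip_force: 0.0
```

```bash
cat >> h.py <<'E'
def shot(n,name):
    c=cal(n);im=env.read_camera(n);cv2.imwrite(f"pics/{name}.png",im);np.savez(f"pics/{name}.npz",K=c[0],D=c[1],E=c[2]);return c,im
def load(name):
    z=np.load(f"pics/{name}.npz");return (z["K"],z["D"],z["E"]),cv2.imread(f"pics/{name}.png")
E
python3 - <<'E'
from h import *
c,im=shot("wrist","w1")
E=c[2];print(-E[:3,:3].T@E[:3,3],-E[2,:3])
for p in((594,-305,18),(522,-327,18),(427,-355,9),(618,-298,18)):print(proj(c,p))
for k,lo,hi in(("red",[172,150,60],[4,255,255]),("orange",[5,110,60],[17,255,255])):
    for b in blobs(im,lo,hi,60):print(k,b[0],b[1],np.round(cv2.boxPoints(b[2])).tolist())
E
```

```text
[ 584.22451784 -344.57269025  385.63852679] [-0.25923886 -0.07813337 -0.96264759]
[252.08642951 107.34977098]
[253.72047158 169.12712194]
[255.62795845 238.83023801]
[251.80825843  85.51501475]
red [8.3, 68.4] 243 [[-6.0, 66.0], [0.0, 55.0], [29.0, 72.0], [23.0, 83.0]]
red [251.6, 229.1] 312 [[243.0, 218.0], [260.0, 218.0], [260.0, 238.0], [243.0, 238.0]]
orange [247.7, 150.6] 1533 [[239.0, 86.0], [252.0, 85.0], [257.0, 220.0], [244.0, 220.0]]
```

Emit:
step_arm(plan=[[[35, -13, 20, 0, 1], [70, -26, 40, 0, 1], [98, -37, 65, 0, 1], [98, -37, 65, 0, 1]]])

```text
t: 1.2
eef_pos: [595.5, -301.2, 144.5]
tcp_rot: [-3.136, 0.003, 0.297]
ft_force: [-0.0, 0.2, -0.5]
opening: 1.001
grip_force: 0.0
```

```bash
python3 - <<'E'
from h import *
c,im=shot("wrist","w2")
for k,lo,hi in(("red",[172,150,60],[4,255,255]),("orange",[5,110,60],[17,255,255])):
    for b in blobs(im,lo,hi,60):print(k,b[0],b[1],np.round(cv2.boxPoints(b[2])).tolist())
cv2.imwrite("pics/w12.png",cv2.resize(np.hstack([cv2.imread("pics/w1.png"),im]),None,fx=.7,fy=.7))
print(env.state()["eef_pos"])
E
```

```text
red [6.8, 157.5] 114 [[-4.0, 155.0], [0.0, 148.0], [25.0, 163.0], [21.0, 170.0]]
red [280.5, 323.5] 348 [[271.0, 311.0], [290.0, 311.0], [290.0, 333.0], [271.0, 333.0]]
orange [278.9, 226.5] 1356 [[272.0, 177.0], [285.0, 177.0], [286.0, 280.0], [273.0, 280.0]]
orange [280.4, 311.5] 132 [[274.0, 307.0], [287.0, 307.0], [287.0, 316.0], [274.0, 316.0]]
[ 594.41454689 -303.18272213  146.52849245]
```

View pics/w12.png

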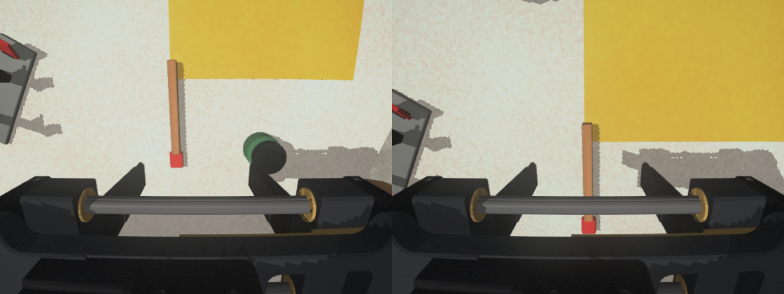

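```bash
python3 - <<'E'
from h import *
c1,i1=load("w1");c2,i2=load("w2")
for a,b in(((245.5,86),(278.5,177.5)),((251.6,228.5),(280.5,322.5)),((250.2,219),(280,312))):
    print(np.round(tri([c1,c2],[a,b])[0]),tri([c1,c2],[a,b])[1])
for c,e,t in((c1,(245.5,86),(251.6,238)),(c2,(278.5,177.5),(280.5,333.5))):
    E_=plane(c,e,18);T=plane(c,t,13);d=E_-T;print(E_,T,np.linalg.norm(d[:2]),np.arctan2(d[1],d[0]))
E
```

```text
[ 615. -290.   15.] [0.2, 0.2]
[ 441. -346.   12.] [0.0, 0.0]
[ 453. -341.    9.] [0.7, 0.7]
[ 615.32945429 -290.92791631   18.        ] [ 428.24050208 -349.23099232   13.        ] 195.96306976698594 0.30209473354713695
[ 615.90849378 -290.14517131   18.        ] [ 426.4024622  -350.20443519   13.        ] 198.79550090883637 0.30691140197457667
```

Emit:
step_arm(plan=[[[5, -4, 40, -0.7, 1], [10, -8, 75, -0.7, 1], [10.6, -8, 90, -0.7, 1], [10.6, -8, 90, -0.7, 1], [10.6, -8, 90, -0.7, 1]]])

```text
t: 1.67
eef_pos: [601.2, -295.9, 60.1]
tcp_rot: [-3.142, 0.0, 0.305]
ft_force: [0.6, -0.2, 0.7]
opening: 1.0
grip_force: 0.0
```

Good: down to TCP z ≈ 4 and grip.

Emit:
step_arm(plan=[[[0, 0, 35, 0, 1], [0, 0, 52, 0, 1], [0, 0, 56, 0, 0], [0, 0, 56, 0, -1], [0, 0, 56, 0, -1], [0, 0, 56, 0, -1], [0, 0, 56, 0, -1], [0, 0, 56, 0, -1]]])

```text
t: 2.33
eef_pos: [602.0, -295.4, 4.9]
tcp_rot: [3.14, -0.001, 0.305]
ft_force: [0.3, -0.8, -0.0]
opening: 0.635
grip_force: 0.0
```

Emit:
step_arm(plan=[[[0, 0, 0, 0, -1], [0, 0, -15, 0, -1], [0, 0, -30, 0, -1], [0, 0, -50, 0, -1], [0, 0, -70, 0, -1], [0, 0, -90, 0, -1], [0, 0, -90, 0, -1], [0, 0, -90, 0, -1]]])

```text
t: 3.0
eef_pos: [601.9, -295.2, 94.7]
tcp_rot: [3.14, -0.001, 0.305]
ft_force: [-0.7, 0.6, 0.1]
opening: 0.074
grip_force: 0.0
```

```bash
python3 - <<'E'
from h import *
s=env.state();print({k:np.round(s[k],3) for k in("t","eef_pos","tcp_rot","ft_force","moment","opening","grip_force")})
c,a=shot("scene","s3");c,b=shot("wrist","w3")
cv2.imwrite("pics/v3.png",np.hstack([cv2.resize(a[130:290,100:260],(420,420)),cv2.resize(b,None,fx=.65,fy=1)[:420]]))
E
```

```text
{'t': np.float64(3.0), 'eef_pos': array([ 601.938, -295.248,   94.716]), 'tcp_rot': array([ 3.14e+00, -1.00e-03,  3.05e-01]), 'ft_force': array([-0.697,  0.611,  0.134]), 'moment': array([ 0.042,  0.044, -0.047]), 'opening': np.float64(0.074), 'grip_force': np.float64(0.0)}
```

View pics/v3.png

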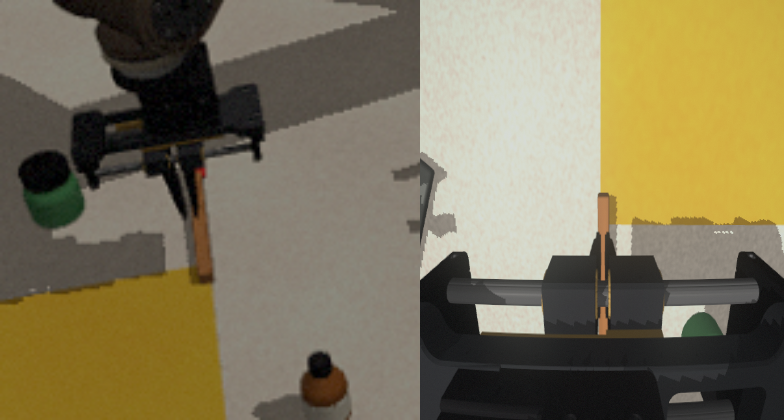

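Emit:
step_arm(plan=[[[0, 0, 10, 0, -0.1], [0, 0, 20, 0, -0.1], [0, 0, 30, 0, -0.1], [0, 0, 35, 0, -0.1], [0, 0, 40, 0, -0.1], [0, 0, 45, 0, -0.1], [0, 0, 55, 0, -0.1], [0, 0, 60, 0, -0.1]]])

```text
t: 3.77
eef_pos: [601.4, -294.9, 32.4]
tcp_rot: [-3.141, 0.001, 0.305]
ft_force: [0.7, 0.4, -1.1]
opening: 0.444
grip_force: 0.0
```

Emit:
step_arm(plan=[[[0, 0, 15, 0, -0.1], [0, 0, 28, 0, -0.1], [0, 0, 30, 0, -0.6], [0, 0, 30, 0, -1], [0, 0, 30, 0, -1], [0, 0, 30, 0, -1], [0, 0, 30, 0, -1], [0, 0, 30, 0, -1]]])

```text
t: 4.43
eef_pos: [601.9, -295.2, 4.3]
tcp_rot: [3.141, -0.001, 0.305]
ft_force: [0.4, -0.0, 2.9]
opening: 0.161
grip_force: 30.0
```

Emit:
step_arm(plan=[[[0, 0, 0, 0, -1], [0, 0, 0, 0, -1], [0, 0, 0, 0, -1], [0, 0, 0, 0, -1]]])

```text
t: 4.77
eef_pos: [601.9, -295.3, 4.4]
tcp_rot: [3.141, -0.001, 0.305]
ft_force: [-0.3, -0.4, 5.7]
opening: 0.168
grip_force: 30.0
```

Emit:
step_arm(plan=[[[0, 0, -20, 0, -1], [0, 0, -45, 0, -1], [0, 0, -75, 0, -1], [0, 0, -105, 0, -1], [0, 0, -135, 0, -1], [0, 0, -135, 0, -1], [0, 0, -135, 0, -1]]])

```text
t: 5.35
eef_pos: [602.0, -295.3, 140.2]
tcp_rot: [3.139, -0.002, 0.305]
ft_force: [0.5, -0.1, -1.2]
opening: 0.163
grip_force: 30.0
```

```bash
python3 - <<'E'
from h import *
s=env.state();print({k:np.round(s[k],3) for k in("t","eef_pos","tcp_rot","ft_force","moment","opening","grip_force")})
c,a=shot("scene","s4");d,b=shot("top","t4")
for n,im in(("s",a),("t",b)):
  for k,lo,hi in(("red",[172,150,60],[4,255,255]),("orange",[5,110,60],[17,255,255])):
    for q in blobs(im,lo,hi,8):
        if 150<q[0][0]<430 and 130<q[0][1]<330:print(n,k,q[0],q[1],np.round(cv2.boxPoints(q[2])).tolist())
cv2.imwrite("pics/v4.png",np.hstack([cv2.resize(a[130:290,100:260],(400,400)),cv2.resize(b[150:290,330:470],(400,400))]))
E
```

```text
{'t': np.float64(5.35), 'eef_pos': array([ 601.998, -295.296,  140.212]), 'tcp_rot': array([ 3.139e+00, -2.000e-03,  3.050e-01]), 'ft_force': array([ 0.471, -0.148, -1.229]), 'moment': array([-0.004, -0.068, -0.006]), 'opening': np.float64(0.163), 'grip_force': np.float64(29.988)}
s red [278.3, 218.5] 33 [[271.0, 218.0], [271.0, 216.0], [286.0, 219.0], [286.0, 221.0]]
s red [328.5, 254.8] 98 [[323.0, 250.0], [333.0, 250.0], [333.0, 261.0], [323.0, 261.0]]
s orange [164.2, 171.9] 9 [[163.0, 170.0], [165.0, 170.0], [166.0, 173.0], [164.0, 174.0]]
s orange [167.0, 190.1] 103 [[163.0, 177.0], [168.0, 177.0], [172.0, 201.0], [166.0, 202.0]]
s orange [224.5, 276.9] 132 [[217.0, 270.0], [231.0, 270.0], [231.0, 282.0], [217.0, 282.0]]
t red [245.7, 138.2] 61 [[242.0, 134.0], [250.0, 134.0], [250.0, 142.0], [242.0, 142.0]]
t orange [330.6, 146.2] 88 [[323.0, 148.0], [327.0, 138.0], [339.0, 144.0], [334.0, 154.0]]
```

View pics/v4.png

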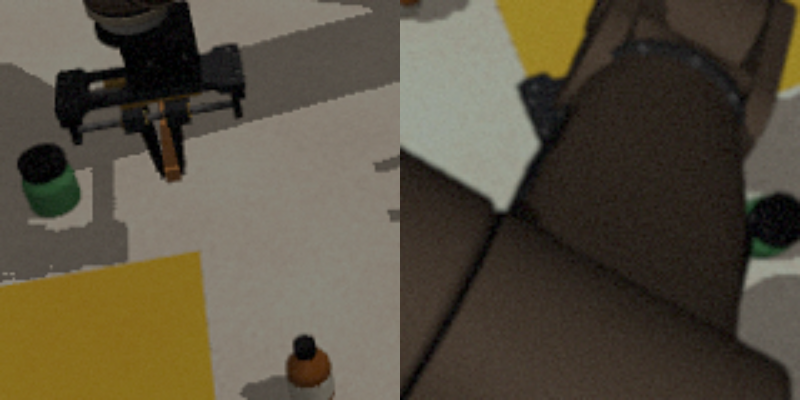

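```bash
python3 - <<'E'
from h import *
c=load("s4")[0];d=np.array([.954,.3,0]);g=np.array([602,-295.3,145])
for th in(0,10,20,35,60):
    t=np.radians(th);u=d*np.cos(t)+np.array([0,0,np.sin(t)])
    print(th,[np.round(proj(c,g+u*x)).tolist() for x in(15,-185,-150,-100)])
E
```

```text
0 [[169.0, 200.0], [165.0, 156.0], [166.0, 163.0], [167.0, 173.0]]
10 [[169.0, 199.0], [167.0, 165.0], [168.0, 171.0], [168.0, 179.0]]
20 [[168.0, 199.0], [170.0, 175.0], [169.0, 179.0], [169.0, 184.0]]
35 [[168.0, 197.0], [173.0, 191.0], [172.0, 192.0], [171.0, 193.0]]
60 [[168.0, 195.0], [177.0, 216.0], [176.0, 213.0], [174.0, 208.0]]
```

Emit:
step_arm(plan=[[[0, 0, 40, 0, -1], [0, 0, 80, 0, -1], [0, 0, 115, 0, -1], [0, 0, 130, 0, -1], [0, 0, 134, 0, -1], [0, 0, 134.5, 0, -1], [0, 0, 134.5, 0, -0.3], [0, 0, 134.5, 0, -0.3]]])

```text
t: 6.12
eef_pos: [601.1, -294.8, 2.9]
tcp_rot: [-3.14, 0.001, 0.305]
ft_force: [-0.0, -0.3, 0.8]
opening: 0.254
grip_force: 0.0
```

Emit:
step_arm(plan=[[[0, 0, 0, 0, -0.3], [0, 0, 0, 0, -0.3], [-25, 0, 0, 0, -0.3], [-50, 0, 0, 0, -0.3], [-80, 0, 0, 0, -0.3], [-80, 0, 0, 0, -0.6], [-80, 0, 0, 0, -1], [-80, 0, 0, 0, -1]]])

```text
t: 6.78
eef_pos: [525.8, -319.4, 4.4]
tcp_rot: [3.141, -0.001, 0.305]
ft_force: [-1.4, 0.7, 1.2]
opening: 0.196
grip_force: 0.4
```

Emit:
step_arm(plan=[[[0, 0, 0, 0, -1], [0, 0, 0, 0, -1], [0, 0, 0, 0, -1], [0, 0, -30, 0, -1], [0, 0, -70, 0, -1], [0, 0, -110, 0, -1], [0, 0, -150, 0, -1], [0, 0, -190, 0, -1]]])

```text
t: 7.45
eef_pos: [525.3, -318.5, 195.9]
tcp_rot: [-3.141, 0.0, 0.306]
ft_force: [0.1, -0.3, -1.8]
opening: 0.164
grip_force: 30.0
```

```bash
python3 - <<'E'
from h import *
s=env.state();print({k:np.round(s[k],3) for k in("t","joints","eef_pos","tcp_rot","moment","opening","grip_force")})
ims=[cv2.imread(f"pics/{n}.png") for n in("top0","scene0")]
ct,cs=cal("top"),cal("scene")
# cradle features from top0: foot red blob, base outline
g=cv2.cvtColor(ims[0],cv2.COLOR_BGR2HSV)
roi=ims[0][205:295,260:320].astype(int).mean(2)
m=np.zeros(ims[0].shape[:2],np.uint8);m[205:295,262:312]=(roi<75)[:,2:52]
h=g[...,1];print("gray levels",int(ims[0][250,282].mean()),int(ims[0][225,320].mean()),int(ims[0][260,315].mean()))
# bowl: bead centroids
for nm,im,c,r in(("top",ims[0],ct,(160,225,205,270)),("scene",ims[1],cs,(350,415,185,242))):
    sub=im[r[2]:r[3],r[0]:r[1]]
    for k,lo,hi in(("white",[0,0,110],[180,70,255]),("yellow",[15,90,90],[35,255,255])):
        for b in blobs(sub,lo,hi,12):print(nm,k,np.round(plane(c,(b[0][0]+r[0],b[0][1]+r[2]),24)[:2]),b[1])
E
```

```text
{'t': np.float64(7.45), 'joints': array([-0.653,  0.494,  1.608,  0.   ,  1.04 ,  0.612]), 'eef_pos': array([ 525.325, -318.463,  195.852]), 'tcp_rot': array([-3.141,  0.   ,  0.306]), 'moment': array([-0.002,  0.022, -0.023]), 'opening': np.float64(0.164), 'grip_force': np.float64(30.0)}
gray levels 63 120 74
top white [521. 313.] 816
top white [559. 306.] 26
top white [517. 330.] 26
top white [480. 313.] 24
top yellow [553. 268.] 39
top yellow [520. 247.] 41
top yellow [480. 270.] 40
scene white [412. 303.] 547
scene white [470. 315.] 25
scene white [507. 331.] 24
scene white [594. 352.] 123
scene white [549. 308.] 28
scene white [619. 198.] 54
scene yellow [470. 272.] 36
scene yellow [510. 248.] 37
scene yellow [545. 269.] 41
```

Emit:
step_arm(plan=[[[-2, -32, 0, 0, -1], [-5, -64, 0, 0, -1], [-7, -96, 0, 0, -1], [-9, -128, 0, 0, -1], [-12, -160, 0, 0, -1], [-15, -195, 0, 0, -1], [-19, -230, 0, 0, -1], [-19, -257, 0, 0, -1]]])

```text
t: 8.12
eef_pos: [428.3, -77.5, 194.0]
tcp_rot: [-3.141, 0.001, 0.306]
ft_force: [1.2, -0.1, -0.6]
opening: 0.165
grip_force: 30.0
```

Emit:
step_arm(plan=[[[0, 0, 0, 0, -1], [0, 0, 0, 0, -1]]])

```text
t: 8.28
eef_pos: [430.0, -78.6, 194.4]
tcp_rot: [3.141, -0.0, 0.308]
ft_force: [1.0, 0.4, -1.0]
opening: 0.163
grip_force: 30.0
```

```bash
python3 - <<'E'
from h import *
c,im=shot("wrist","w5");print(env.state()["eef_pos"],env.state()["qvel"].round(3))
E
```

```text
[430.4647528  -79.51560339 194.33465415] [-0.024  0.012 -0.013 -0.002 -0.001 -0.   ]
```

Emit:
step_arm(plan=[[[0, -35, 0, 0, -1], [0, -70, 0, 0, -1], [0, -105, 0, 0, -1], [0, -140, 0, 0, -1], [0, -160, 0, 0, -1], [0, -160, 0, 0, -1], [0, -160, 0, 0, -1]]])

```text
t: 8.92
eef_pos: [382.5, 73.0, 194.1]
tcp_rot: [3.141, -0.0, 0.307]
ft_force: [-0.2, 0.6, -1.0]
opening: 0.17
grip_force: 30.0
```

```bash
python3 - <<'E'
from h import *
c,im=shot("wrist","w6");print(env.state()["eef_pos"],env.state()["qvel"].round(3))
a=load("w5")[1]
cv2.imwrite("pics/v6.png",np.hstack([a[:290,:400],im[:290,:400]]))
E
```

```text
[382.67857103  72.42090181 194.11251336] [-0.024 -0.001  0.    -0.002  0.     0.001]
```

View pics/v6.png

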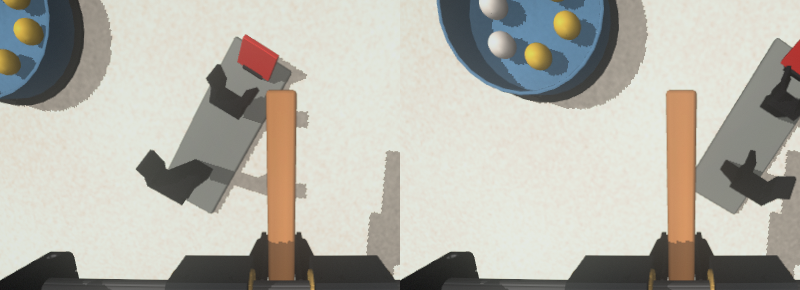

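```bash
python3 - <<'E'
from h import *
c5,i5=load("w5");c6,i6=load("w6")
def sp(im,p):
    g=cv2.cvtColor(im,cv2.COLOR_BGR2GRAY);return cv2.cornerSubPix(g,np.array([[p]],np.float32),(4,4),(-1,-1),(3,40,.01))[0,0]
fl=[sp(i5,(236,37)),sp(i6,(379,40))];nr=[sp(i5,(214,212)),sp(i6,(336,213))]
print(fl,nr)
for q in(fl,nr):print(tri([c5,c6],q),[np.round(plane(c,p,10),1).tolist() for c,p in zip((c5,c6),q)])
for c,im in((c5,i5),(c6,i6)):
    for b in blobs(im,[170,120,60],[5,255,255],100):print(b[0],b[1],np.round(cv2.boxPoints(b[2]),1).tolist())
print(sp(i6,(297,180)),plane(c6,sp(i6,(297,180)),10), plane(c5,sp(i5,(291,70)),10))
# bowl rim from w6: blue mask outline
h=cv2.cvtColor(i6,cv2.COLOR_BGR2HSV);cv2.imwrite("pics/v7.png",np.vstack([cv2.resize(i6[0:150,250:480],None,fx=2,fy=2),cv2.resize(i6[0:150,30:260],None,fx=2,fy=2)]))
E
```

```text
[array([235.79797 ,  35.555153], dtype=float32), array([377.34418,  36.88147], dtype=float32)] [array([215.43909, 211.26251], dtype=float32), array([337.5565 , 212.27562], dtype=float32)]
(array([579.82207499,  23.47910019,   9.00201061]), [0.0, 0.0]) [[579.6, 23.3, 10.0], [579.5, 23.7, 10.0]]
(array([372.78358594,  -5.90908821,   5.64625637]), [0.3, 0.3]) [[374.7, -6.4, 10.0], [373.5, -4.8, 10.0]]
[256.9, 57.1] 1036 [[230.3000030517578, 57.20000076293945], [245.0, 33.79999923706055], [282.1000061035156, 57.20000076293945], [267.3999938964844, 80.5]]
[406.2, 59.4] 1224 [[380.1000061035156, 62.400001525878906], [400.1000061035156, 34.70000076293945], [432.8999938964844, 58.400001525878906], [412.8999938964844, 86.0999984741211]]
[297. 180.] [397.50457453  58.22435798  10.        ] [563.70218902 -46.61812835  10.        ]
```

View pics/v7.png

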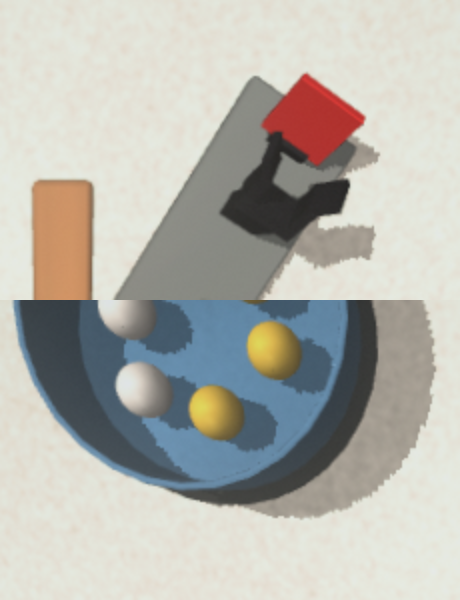

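```bash
cat >> h.py <<'E'
def seat(c0,th):
    x=np.array([np.cos(th),np.sin(th),0]);y=np.array([-np.sin(th),np.cos(th),0]);a=np.radians(35)
    u=x*np.cos(a)+np.array([0,0,np.sin(a)]);w=np.cross(u,y);return np.array([c0[0],c0[1],85.]),np.c_[u,y,w]
E
python3 - <<'E'
from h import *
from scipy.optimize import least_squares
c5,i5=load("w5");c6,i6=load("w6")
o,R=seat((476.8,9.0),np.radians(167.4))
def hull(im):
    h=cv2.cvtColor(im,cv2.COLOR_BGR2HSV);m=(((h[...,0]>=170)|(h[...,0]<=5))&(h[...,1]>120)&(h[...,2]>60)).astype(np.uint8)
    cs=max(cv2.findContours(m,0,2)[0],key=cv2.contourArea);return cv2.approxPolyDP(cs,3,True)[:,0].tolist()
print(hull(i5),hull(i6))
for a,b in(((245,34),(398,34)),((280,54),(433,60))):
    p,_=tri([c5,c6],[a,b]);print("foot top",p.round(1),_,"in seat",(R.T@(p-o)).round(1))
# black fork contours
for n,im in(("w5",i5),("w6",i6)):
    v=im.max(2);m=((v<75)).astype(np.uint8);m[240:]=0
    for q in cv2.findContours(m,0,2)[0]:
        if cv2.contourArea(q)>250:print(n,cv2.contourArea(q),cv2.approxPolyDP(q,2,True)[:,0].tolist())
for c in(c5,c6):
    for x in(70,50,-35,-55):print(x,[np.round(proj(c,o+R@np.array([x,y,z])),0).tolist() for y,z in((-23,25),(23,25),(-10.5,0),(10.5,0))])
# bowl: blue rim outline w6,w5 -> fit circle at z=50 outer r 86
E
```

```text
[[245, 35], [238, 62], [267, 80], [277, 55]] [[402, 37], [381, 63], [390, 65], [408, 82], [431, 58]]
foot top [579.1   9.3  35.8] [0.9, 0.9] in seat [-109.9  -22.6   16.9]
foot top [567.4 -32.4  44.3] [1.5, 1.5] in seat [-103.2   20.6   22.6]
w5 1852.5 [[139, 171], [144, 174], [150, 186], [182, 203], [212, 169], [193, 160], [166, 170], [163, 162], [152, 151]]
w5 1104.5 [[217, 65], [207, 78], [212, 87], [210, 101], [238, 118], [258, 90], [247, 90], [241, 97], [224, 87], [226, 78]]
w5 3744.5 [[77, 0], [48, 0], [49, 37], [39, 67], [22, 87], [3, 97], [1, 101], [32, 104], [53, 96], [65, 86], [79, 61], [83, 42], [82, 17]]
w6 1685.5 [[321, 168], [332, 182], [330, 186], [360, 204], [376, 197], [388, 198], [395, 179], [376, 177], [367, 182], [353, 173], [355, 155], [352, 150], [343, 165], [337, 167], [326, 160]]
w6 1382.0 [[387, 66], [384, 68], [381, 81], [360, 106], [375, 116], [387, 116], [394, 120], [408, 107], [419, 105], [424, 92], [417, 90], [407, 92], [400, 99], [394, 98], [385, 90], [389, 76], [400, 81], [403, 78]]
w6 1663.5 [[214, 0], [204, 0], [202, 31], [194, 52], [182, 69], [188, 
[... 152 characters left out ...]
14], [46, 22], [48, 18], [51, 20], [49, 22], [52, 19], [54, 24], [58, 25], [55, 27], [59, 27], [60, 31], [62, 26], [67, 31], [66, 34], [70, 32], [70, 36], [69, 0]]
70 [[139.0, 167.0], [192.0, 196.0], [157.0, 185.0], [179.0, 197.0]]
50 [[154.0, 147.0], [205.0, 176.0], [170.0, 167.0], [191.0, 179.0]]
-35 [[208.0, 75.0], [252.0, 102.0], [218.0, 99.0], [236.0, 110.0]]
-55 [[219.0, 61.0], [262.0, 87.0], [227.0, 85.0], [246.0, 96.0]]
70 [[346.0, 167.0], [394.0, 197.0], [343.0, 186.0], [364.0, 198.0]]
50 [[354.0, 147.0], [401.0, 177.0], [351.0, 167.0], [371.0, 179.0]]
-35 [[383.0, 77.0], [423.0, 104.0], [378.0, 100.0], [395.0, 111.0]]
-55 [[389.0, 63.0], [428.0, 89.0], [384.0, 86.0], [400.0, 98.0]]
```

```bash
python3 - <<'E'
from h import *
from scipy.optimize import least_squares
c5,i5=load("w5");c6,i6=load("w6")
ob=[(c5,(139,171),(70,-23,25)),(c5,(152,151),(50,-23,25)),(c5,(207,78),(-35,-23,25)),(c5,(217,65),(-55,-23,25)),(c5,(258.5,90),(-55,23,25)),
(c6,(352.5,150),(50,-23,25)),(c6,(387,66),(-55,-23,25)),(c6,(381,81),(-35,-23,25)),(c6,(424.5,92),(-55,23,25)),(c6,(419,105),(-35,23,25)),(c6,(395.5,179),(50,23,25)),(c6,(388,198),(70,23,25)),
(c5,(212,169),(50,23,25))]
def f(p):
    o,R=seat(p[:2],p[2]);o=o+[0,0,p[3]];return np.concatenate([proj(c,o+R@np.array(X,float))-uv for c,uv,X in ob])
for fz in(0,1):
    g=(lambda p:f(p)) if fz else (lambda p:f([*p,0]))
    r=least_squares(g,[476,9,2.92]+[0]*fz,loss="soft_l1");print(r.x,np.degrees(r.x[2]),r.fun.reshape(-1,2).round(1).tolist() if fz else np.abs(r.fun).mean())
# bowl fit: outer rim r86 at z50; blue contour points in w5/w6 (left-lower arc) 
P=[]
for c,im in((c5,i5),(c6,i6)):
    h=cv2.cvtColor(im,cv2.COLOR_BGR2HSV);m=((h[...,0]>95)&(h[...,0]<120)&(h[...,1]>90)&(h[...,2]>60)).astype(np.uint8)
    q=max(cv2.findContours(m,0,1)[0],key=cv2.contourArea)[:,0]
    w=np.array([plane(c,p,50)[:2] for p in cv2.convexHull(q)[:,0] if 2<p[0]<557 and p[1]>2]);print(len(w))
    r=least_squares(lambda b:np.hypot(w[:,0]-b[0],w[:,1]-b[1])-86,[518,288],loss="soft_l1");print(r.x,r.fun.round(1).tolist())
E
```

```text
[473.89972283   9.86033962   2.92680952] 167.69383277904157 1.6823734084222612
[474.00390826   9.98487902   2.92499445  -2.93931289] 167.58983700321684 [[-0.0, -1.6], [1.4, -1.2], [-0.4, 0.7], [0.5, -0.5], [1.5, -0.0], [-1.7, 0.2], [-1.6, -0.2], [-1.2, -1.3], [-0.6, 0.1], [0.5, 1.5], [1.4, -0.3], [2.5, 0.8], [-7.8, 8.8]]
11
[518.97361099 286.98320204] [-0.0, -0.2, 0.0, 0.2, 0.0, 0.2, 0.1, -0.3, -0.1, 0.1, -0.0]
29
[519.74822381 286.27231009] [-0.9, -0.5, -0.6, -0.4, -0.4, -0.5, -0.2, -0.2, 0.4, 0.2, 0.2, 0.3, 0.2, -0.1, 0.3, -0.1, 0.2, 0.1, 0.4, 0.2, -0.1, -0.0, -0.5, -0.1, -0.5, -0.5, -0.3, -0.5, -0.5]
```

Emit:
step_arm(plan=[[[10, 12, 0, -7, -1], [20, 25, 0, -14, -1], [30, 38, 0, -21, -1], [40, 51, 0, -28, -1], [50, 64, 0, -35, -1], [58, 77, 0, -42, -1], [64.9, 85.4, 0, -49, -1], [64.9, 85.4, 0, -56, -1]]])

```text
t: 9.63
eef_pos: [471.6, 8.1, 193.8]
tcp_rot: [3.141, 0.0, 1.286]
ft_force: [-0.3, 0.6, -0.7]
opening: 0.166
grip_force: 30.0
```

Emit:
step_arm(plan=[[[0, 0, 0, -7, -1], [0, 0, 0, -14, -1], [0, 0, 0, -21, -1], [0, 0, 0, -28, -1], [0, 0, 0, -35, -1], [0, 0, 0, -42, -1], [0, 0, 0, -49, -1], [0, 0, 0, -56, -1]]])

```text
t: 10.3
eef_pos: [470.0, 9.2, 193.8]
tcp_rot: [-3.141, 0.0, 2.264]
ft_force: [-0.1, -0.6, -1.0]
opening: 0.163
grip_force: 30.0
```

Emit:
step_arm(plan=[[[0, 0, 0, -7, -1], [0, 0, 0, -14, -1], [0, 0, 0, -21, -1], [0, 0, 0, -28, -1], [0, 0, 0, -35, -1], [0, 0, 10, -38.1, -1], [0, 0, 24, -38.1, -1], [0, 0, 24, -38.1, -1]]])

```text
t: 10.97
eef_pos: [469.1, 9.4, 168.2]
tcp_rot: [-3.141, -0.003, 2.923]
ft_force: [-0.4, 0.3, -0.8]
opening: 0.168
grip_force: 30.0
```

Emit:
step_arm(plan=[[[-1, 1.5, 20, 0, -1], [-1, 1.5, 30, 0, -1], [-1, 1.5, 34, 0, -1], [-1, 1.5, 38, 0, -1], [-1, 1.5, 42, 0, -1], [-1, 1.5, 46, 0, -1], [-1, 1.5, 50, 0, -1]]])

```text
t: 11.55
eef_pos: [472.1, 11.7, 120.9]
tcp_rot: [-3.142, 0.004, 2.925]
ft_force: [3.2, -3.5, 5.0]
opening: 0.163
grip_force: 30.0
```

Emit:
step_arm(plan=[[[0, 0, 3, 0, -1], [0, 0, 6, 0, -1], [0, 0, 9, 0, -1], [0, 0, 12, 0, -1], [0, 0, 15, 0, -1], [0, 0, 15, 0, -1]]])

```text
t: 12.05
eef_pos: [471.3, 11.8, 105.4]
tcp_rot: [-3.141, 0.002, 2.925]
ft_force: [2.0, -3.3, 3.7]
opening: 0.163
grip_force: 30.0
```

Emit:
step_arm(plan=[[[0, 1, 2.5, 0, -1], [0, 1, 5, 0, -1], [0, 1, 7, 0, -1], [0, 1, 9, 0, -1], [0, 1, 9, 0, -1], [0, 1, 9, 0, -1]]])

```text
t: 12.55
eef_pos: [471.2, 13.1, 96.5]
tcp_rot: [3.142, 0.001, 2.925]
ft_force: [0.4, -1.5, 3.6]
opening: 0.166
grip_force: 30.0
```

```bash
python3 - <<'E'
from h import *
s=env.state();print({k:np.round(s[k],3) for k in("t","eef_pos","tcp_rot","ft_force","moment","opening","grip_force")})
c,a=shot("scene","s8");d,b=shot("top","t8");w,e=shot("wrist","w8")
o,R=seat((474.2,9.8),2.925)
for n,cc,im in(("s",c,a),("t",d,b),("w",w,e)):
  print(n,"expect end/tip",[proj(cc,o+R@np.array(p,float)).round(1).tolist() for p in((106,0,18),(-94,0,9),(60,0,18))])
  for k,lo,hi in(("red",[172,150,60],[4,255,255]),("orange",[5,110,60],[17,255,255])):
    for q in blobs(im,lo,hi,12):
        if n=="w" or 230<q[0][0]<340 and 160<q[0][1]<300:print(n,k,q[0],q[1],np.round(cv2.boxPoints(q[2])).tolist())
E
```

```text
{'t': np.float64(12.55), 'eef_pos': array([471.2  ,  13.053,  96.49 ]), 'tcp_rot': array([3.142e+00, 1.000e-03, 2.925e+00]), 'ft_force': array([ 0.394, -1.478,  3.559]), 'moment': array([-0.262, -0.041, -0.065]), 'opening': np.float64(0.166), 'grip_force': np.float64(30.001)}
s expect end/tip [[294.7, 148.7], [280.3, 216.4], [291.3, 163.7]]
s red [282.1, 208.5] 98 [[277.0, 213.0], [278.0, 203.0], [287.0, 204.0], [286.0, 214.0]]
s red [278.5, 218.4] 30 [[272.0, 218.0], [272.0, 216.0], [286.0, 219.0], [286.0, 221.0]]
s red [328.5, 254.6] 94 [[323.0, 250.0], [333.0, 250.0], [333.0, 261.0], [323.0, 261.0]]
s orange [286.4, 187.2] 155 [[280.0, 202.0], [289.0, 166.0], [294.0, 168.0], [286.0, 204.0]]
t expect end/tip [[281.3, 271.1], [291.7, 220.1], [284.0, 257.6]]
w expect end/tip [[270.9, 137.4], [277.0, 309.0], [273.4, 215.0]]
w red [279.7, 320.2] 689 [[260.0, 307.0], [298.0, 307.0], [298.0, 329.0], [260.0, 329.0]]
w orange [281.4, 182.6] 6062 [[261.0, 101.0], [302.0, 101.0], [302.0, 279.0], [261.0, 279.0]]
w orange [281.0, 309.9] 143 [[271.0, 307.0], [291.0, 307.0], [291.0, 313.0], [271.0, 313.0]]
```

```bash
cat >> h.py <<'E'
def angfit(w,eef,yaw,xg=5.3,dz=4.6):
    d=np.array([np.cos(yaw),np.sin(yaw),0]);z=np.array([0,0,1.]);G=np.array(eef)+z*dz
    for th in range(0,61,5):
        t=np.radians(th);u=d*np.cos(t)+z*np.sin(t);n=-d*np.sin(t)+z*np.cos(t)
        print(th,[proj(w,G+u*(x-xg)+n*zz).round(0).tolist() for x,zz in((100,9),(100,-9),(-100,4))])
E
python3 - <<'E'
from h import *
w,e=load("w8");angfit(w,(471.2,13.05,96.5),2.925)
s,e=load("s8");print();angfit(s,(471.2,13.05,96.5),2.925)
E
```

```text
0 [[279.0, 90.0], [279.0, 93.0], [279.0, 387.0]]
5 [[279.0, 90.0], [279.0, 91.0], [279.0, 377.0]]
10 [[279.0, 93.0], [279.0, 90.0], [280.0, 366.0]]
15 [[278.0, 97.0], [279.0, 90.0], [280.0, 356.0]]
20 [[278.0, 103.0], [279.0, 92.0], [280.0, 346.0]]
25 [[278.0, 112.0], [278.0, 96.0], [280.0, 336.0]]
30 [[278.0, 124.0], [278.0, 102.0], [280.0, 325.0]]
35 [[278.0, 139.0], [278.0, 111.0], [280.0, 315.0]]
40 [[278.0, 157.0], [278.0, 122.0], [280.0, 305.0]]
45 [[278.0, 178.0], [278.0, 136.0], [280.0, 295.0]]
50 [[277.0, 201.0], [278.0, 154.0], [280.0, 286.0]]
55 [[277.0, 227.0], [278.0, 174.0], [280.0, 276.0]]
60 [[277.0, 255.0], [277.0, 197.0], [280.0, 266.0]]

0 [[297.0, 159.0], [297.0, 163.0], [279.0, 204.0]]
5 [[297.0, 157.0], [297.0, 161.0], [279.0, 206.0]]
10 [[297.0, 155.0], [297.0, 159.0], [279.0, 208.0]]
15 [[297.0, 153.0], [297.0, 157.0], [279.0, 210.0]]
20 [[296.0, 152.0], [297.0, 155.0], [280.0, 212.0]]
25 [[296.0, 150.0], [297.0, 153.0], [280.0, 214.0]]
30 [[296.0, 149.0], [297.0, 152.0], [280.0, 215.0]]
35 [[295.0, 148.0], [296.0, 150.0], [281.0, 216.0]]
40 [[295.0, 148.0], [296.0, 149.0], [281.0, 216.0]]
45 [[295.0, 147.0], [296.0, 148.0], [282.0, 217.0]]
50 [[294.0, 147.0], [295.0, 148.0], [283.0, 217.0]]
55 [[293.0, 147.0], [295.0, 147.0], [283.0, 217.0]]
60 [[293.0, 148.0], [294.0, 147.0], [284.0, 216.0]]
```

Emit:
step_arm(plan=[[[0, -1, 1.5, 0, -1], [0, -1, 3, 0, -1], [0, -1, 4, 0, -1], [0, -1, 4, 0, -1], [0, -1, 4, 0, -1]]])

```text
t: 13.12
eef_pos: [471.3, 12.2, 92.8]
tcp_rot: [3.141, 0.002, 2.925]
ft_force: [2.5, 0.2, 9.5]
opening: 0.165
grip_force: 30.0
```

```bash
cat >> h.py <<'E'
def see():
    w,e=shot("wrist","wx%d"%int(env.state()["t"]*100));s=env.state()
    print({k:np.round(s[k],2).tolist() for k in("t","eef_pos","tcp_rot","ft_force","grip_force")})
    for k,lo,hi in(("red",[172,150,60],[4,255,255]),("orange",[5,110,60],[17,255,255])):
        for q in blobs(e,lo,hi,300):print(k,q[0],q[1],np.round(cv2.boxPoints(q[2])).tolist())
E
python3 -c "
from h import *
see()"
```

```text
{'t': 13.17, 'eef_pos': [471.3, 12.24, 92.73], 'tcp_rot': [3.14, 0.0, 2.92], 'ft_force': [1.73, -0.39, 9.85], 'grip_force': 30.0}
red [280.2, 320.4] 919 [[260.0, 307.0], [299.0, 307.0], [299.0, 332.0], [260.0, 332.0]]
orange [281.2, 184.3] 6101 [[260.0, 106.0], [303.0, 106.0], [303.0, 279.0], [260.0, 279.0]]
```

Emit:
step_arm(plan=[[[0, 0, -15, 0, -1], [0, 0, -40, 0, -1], [0, 0, -70, 0, -1], [0, 0, -100, 0, -1], [0, 0, -100, 0, -1]]])

```text
t: 13.58
eef_pos: [472.1, 12.2, 195.6]
tcp_rot: [3.141, 0.005, 2.925]
ft_force: [-0.3, -0.0, -0.2]
opening: 0.166
grip_force: 30.0
```

Emit:
step_arm(plan=[[[10, 28, 0, 0, -1], [23, 64, 0, 0, -1], [36, 100, 0, 0, -1], [49, 136, 0, 0, -1], [62, 172, 0, 0, -1], [75, 208, 0, 0, -1], [88, 244, 0, 0, -1], [99.9, 278.6, 0, 0, -1]]])

```text
t: 14.25
eef_pos: [431.5, 307.5, 190.4]
tcp_rot: [-3.14, -0.001, 2.925]
ft_force: [1.1, -0.6, 0.4]
opening: 0.165
grip_force: 30.0
```

Emit:
step_arm(plan=[[[0, 0, 0, 0, -1], [0, 0, 10, 0, -1], [0, 0, 10, 0, -1], [0, 0, 10, 0, -1]]])

```text
t: 14.58
eef_pos: [432.5, 304.5, 180.6]
tcp_rot: [-3.14, -0.002, 2.924]
ft_force: [-0.2, -0.7, -1.1]
opening: 0.172
grip_force: 30.0
```

```bash
python3 -c "
from h import *
see()
s=env.state();w=cal('wrist');angfit(w,s['eef_pos'],2.925)
c,a=shot('scene','s9');angfit(c,s['eef_pos'],2.925)
for k,lo,hi in(('red',[172,150,60],[4,255,255]),('orange',[5,110,60],[17,255,255])):
    for q in blobs(a,lo,hi,10):
        if 330<q[0][0]<430 and 120<q[0][1]<260:print(k,q[0],q[1],np.round(cv2.boxPoints(q[2])).tolist())
"
```

```text
{'t': 14.63, 'eef_pos': [432.88, 304.57, 181.22], 'tcp_rot': [-3.14, -0.0, 2.92], 'ft_force': [1.43, -0.93, -0.2], 'grip_force': 30.0}
orange [280.8, 269.1] 655 [[265.0, 259.0], [296.0, 259.0], [296.0, 279.0], [265.0, 279.0]]
0 [[279.0, 90.0], [279.0, 94.0], [280.0, 387.0]]
5 [[278.0, 90.0], [279.0, 91.0], [280.0, 377.0]]
10 [[278.0, 93.0], [279.0, 90.0], [280.0, 367.0]]
15 [[278.0, 97.0], [278.0, 90.0], [280.0, 356.0]]
20 [[278.0, 103.0], [278.0, 92.0], [280.0, 346.0]]
25 [[278.0, 112.0], [278.0, 96.0], [280.0, 336.0]]
30 [[278.0, 124.0], [278.0, 102.0], [280.0, 326.0]]
35 [[277.0, 139.0], [278.0, 110.0], [280.0, 316.0]]
40 [[277.0, 156.0], [278.0, 122.0], [280.0, 306.0]]
45 [[277.0, 177.0], [277.0, 136.0], [280.0, 296.0]]
50 [[277.0, 201.0], [277.0, 153.0], [280.0, 286.0]]
55 [[277.0, 227.0], [277.0, 174.0], [280.0, 276.0]]
60 [[277.0, 254.0], [277.0, 197.0], [280.0, 267.0]]
0 [[398.0, 130.0], [397.0, 135.0], [393.0, 173.0]]
5 [[398.0, 128.0], [397.0, 133.0], [392.0, 175.0]]
10 [[398.0, 126.0], [397.0, 131.0], [391.0, 178.0]]
15 [[399.0, 124.0], [398.0, 128.0], [391.0, 180.0]]
20 [[399.0, 122.0], [398.0, 126.0], [390.0, 182.0]]
25 [[400.0, 121.0], [399.0, 124.0], [390.0, 184.0]]
30 [[400.0, 120.0], [399.0, 123.0], [389.0, 186.0]]
35 [[400.0, 118.0], [400.0, 121.0], [389.0, 187.0]]
40 [[401.0, 118.0], [400.0, 120.0], [389.0, 188.0]]
45 [[401.0, 117.0], [400.0, 119.0], [389.0, 188.0]]
50 [[401.0, 117.0], [401.0, 118.0], [388.0, 189.0]]
55 [[401.0, 116.0], [401.0, 117.0], [388.0, 189.0]]
60 [[401.0, 117.0], [401.0, 117.0], [388.0, 188.0]]
red [385.1, 202.4] 85 [[380.0, 206.0], [382.0, 195.0], [391.0, 197.0], [388.0, 208.0]]
orange [397.8, 140.8] 12 [[395.0, 140.0], [398.0, 138.0], [401.0, 142.0], [398.0, 144.0]]
orange [390.4, 175.9] 200 [[384.0, 197.0], [393.0, 144.0], [398.0, 145.0], [389.0, 198.0]]
```

```bash
python3 -c "
from h import *
import glob
a=cv2.imread('pics/s9.png');c,b=shot('top','t9');w=cv2.imread(sorted(glob.glob('pics/wx14*'))[-1])
r=lambda i,x0,y0,n=110:cv2.resize(i[y0:y0+n,x0:x0+n],(400,400),interpolation=cv2.INTER_CUBIC)
cv2.imwrite('pics/v10.png',np.vstack([np.hstack([r(a,335,120),r(b,140,190)]),np.hstack([cv2.resize(w,(266,200)),np.zeros((200,534,3),np.uint8)])]))
for k,lo,hi in(('red',[172,150,60],[4,255,255]),('orange',[5,110,60],[17,255,255])):
    for q in blobs(b,lo,hi,5):
        if 140<q[0][0]<260 and 180<q[0][1]<310:print(k,q[0],q[1],np.round(cv2.boxPoints(q[2])).tolist())
"
```

```text
(no output)
```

View pics/v10.png

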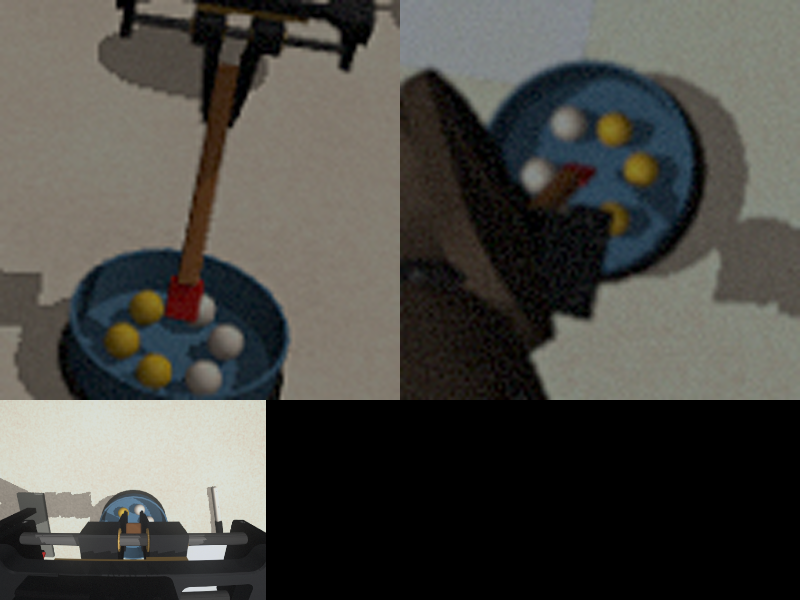

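```bash
cat >> h.py <<'E'
def inplane(c,uv,eef,yaw):
    d=np.array([np.cos(yaw),np.sin(yaw),0]);n=np.array([np.sin(yaw),-np.cos(yaw),0]);o,r=ray(c,uv)
    p=o+r*((np.array(eef)-o)@n)/(r@n);return p,(p-np.array(eef))@d,p[2]-eef[2]
def inplane2(cs,uvs,eef,yaw):  # 2-cam least squares of (along,height)
    d=np.array([np.cos(yaw),np.sin(yaw),0]);z=np.array([0,0,1.]);e=np.array(eef)
    from scipy.optimize import least_squares
    f=lambda q:np.concatenate([proj(c,e+d*q[0]+z*q[1])-u for c,u in zip(cs,uvs)])
    r=least_squares(f,[0,0]);return r.x.round(1),r.fun.round(1)
E
python3 -c "
from h import *
e=env.state()['eef_pos'];print(e)
cs=load('s9')[0];ct=load('t9')[0]
print('tip s',inplane2([cs],[(384.7,206.5)],e,2.925),'t',inplane2([ct],[(192.5,237.5)],e,2.925),'both',inplane2([cs,ct],[(384.7,206.5),(192.5,237.5)],e,2.925))
print('end s',inplane2([cs],[(398.3,138.5)],e,2.925))
"
```

```text
[433.27378094 304.79713912 181.94484625]
tip s (array([ -83.1, -130.8]), array([-0.,  0.])) t (array([ -87.7, -173.4]), array([-0., -0.])) both (array([ -81.9, -135.7]), array([-0.2,  1. , -3.3, -0.1]))
end s (array([-27.1,  62.7]), array([-0., -0.]))
```

```bash
cat >> h.py <<'E'
def fitpose(eef,yaw,obs,gz=8,x0=(1.0,40),verbose=1):
    # obs: list (cam, uv or (None,v), stirrer x, stirrer z-9, weight); unknown th,xg
    from scipy.optimize import least_squares
    d=np.array([np.cos(yaw),np.sin(yaw),0]);z=np.array([0,0,1.]);G=np.array(eef)+z*gz
    def pt(q,x,n):
        u=d*np.cos(q[0])+z*np.sin(q[0]);m=-d*np.sin(q[0])+z*np.cos(q[0]);return G+u*(x-q[1])+m*n
    f=lambda q:np.concatenate([(proj(c,pt(q,x,n))-uv)*w for c,uv,x,n,w in obs])
    r=least_squares(f,x0,loss="soft_l1");print("th",np.degrees(r.x[0]).round(1),"xg",r.x[1].round(1),r.fun.round(1),"tip-TCP along,h",((pt(r.x,-100,0)-eef)@d).round(1),((pt(r.x,-100,0)-eef)[2]).round(1));return r.x
E
python3 -c "
from h import *
e=env.state()['eef_pos'];cs=load('s9')[0];ct=load('t9')[0];cw=cal('wrist')
O=[(cs,(384.7,206.5),-100,0,1),(cs,(398.3,138.5),100,0,1),(ct,(192.3,238),-100,0,.7)]
for gz in(5,12,19):fitpose(e,2.925,O,gz);fitpose(e,2.925,O[:2],gz)
q=fitpose(e,2.925,O,8)
d=np.array([np.cos(2.925),np.sin(2.925),0]);z=np.array([0,0,1.]);G=e+8*z
u=d*np.cos(q[0])+z*np.sin(q[0]);m=-d*np.sin(q[0])+z*np.cos(q[0])
for x,n in((100,9),(100,-9)):print(proj(cw,G+u*(x-q[1])+m*n))
"
```

```text
th 60.9 xg 63.8 [-0.3  1.1 -0.7 -0.8 -2.1  0.2] tip-TCP along,h -79.7 -138.1
th -293.2 xg 65.2 [-0.4 -0.  -0.8 -0.1] tip-TCP along,h -65.2 -146.8
th 62.0 xg 69.8 [-0.3  1.  -0.7 -0.7 -2.2  0.2] tip-TCP along,h -79.7 -138.0
th 44.6 xg 48.5 [ 1.6 -4.8  0.4 -8. ] tip-TCP along,h -105.8 -92.3
th 63.1 xg 75.8 [-0.3  1.  -0.6 -0.7 -2.2  0.2] tip-TCP along,h -79.6 -137.8
th 45.7 xg 48.1 [  2.   -6.8   0.9 -10.4] tip-TCP along,h -103.4 -87.0
th 61.4 xg 66.4 [-0.3  1.1 -0.7 -0.8 -2.2  0.2] tip-TCP along,h -79.7 -138.1
[278.68098785 269.41715182]
[278.70528715 233.3253147 ]
```

Emit:
step_arm(plan=[[[-8.3, 0.7, 0, 0, -1], [-8.3, 0.7, 5, 0, -1], [-8.3, 0.7, 10, 0, -1], [-8.3, 0.7, 15, 0, -1], [-8.3, 0.7, 20, 0, -1], [-8.3, 0.7, 20, 0, -1], [-8.3, 0.7, 20, 0, -1]]])

```text
t: 15.32
eef_pos: [441.0, 304.6, 161.7]
tcp_rot: [-3.141, -0.001, 2.925]
ft_force: [0.4, -0.3, -0.2]
opening: 0.168
grip_force: 30.0
```

```bash
python3 -c "
from h import *
yaw=2.925
P=lambda k:34*np.array([np.cos(k*np.pi/8),np.sin(k*np.pi/8)])
T=lambda v:[round(v[0]*np.cos(yaw)+v[1]*np.sin(yaw),1),round(v[0]*np.sin(yaw)-v[1]*np.cos(yaw),1)]
print('out',T(P(0)))
print('B',[T(P(k)-P(0)) for k in range(1,9)]);print('C',[T(P(k)-P(8)) for k in range(9,17)])
s=env.state();e=s['eef_pos'];print(e,s['ft_force'].round(1))
c,a=shot('scene','s11')
for q in blobs(a,[172,150,60],[4,255,255],10):
    if 330<q[0][0]<430 and 120<q[0][1]<260:print(q[0],q[1],np.round(cv2.boxPoints(q[2])).tolist())
C=np.array([519.4,286.6]);d=np.array([np.cos(yaw),np.sin(yaw)])
for x,z in((0,24),(0,34),(-10,24),(10,24)):print(x,z,proj(c,[C[0]+x,C[1],z]).round(1))
c,b=shot('top','t11')
for q in blobs(b,[172,120,40],[6,255,255],5):
    if 150<q[0][0]<240 and 200<q[0][1]<280:print(q[0],q[1],np.round(cv2.boxPoints(q[2])).tolist())
for x,z in((0,24),(0,34)):print(x,z,proj(c,[C[0]+x,C[1],z]).round(1))
"
```

```text
out [np.float64(-33.2), np.float64(7.3)]
B [[np.float64(5.3), np.float64(12.2)], [np.float64(14.9), np.float64(21.3)], [np.float64(27.2), np.float64(26.2)], [np.float64(40.5), np.float64(25.9)], [np.float64(52.7), np.float64(20.6)], [np.float64(61.9), np.float64(11.0)], [np.float64(66.7), np.float64(-1.3)], [np.float64(66.4), np.float64(-14.6)]]
C [[np.float64(-5.3), np.float64(-12.2)], [np.float64(-14.9), np.float64(-21.3)], [np.float64(-27.2), np.float64(-26.2)], [np.float64(-40.5), np.float64(-25.9)], [np.float64(-52.7), np.float64(-20.6)], [np.float64(-61.9), np.float64(-11.0)], [np.float64(-66.7), np.float64(1.3)], [np.float64(-66.4), np.float64(14.6)]]
[440.98639171 304.58788017 161.65439103] [ 0.4 -0.3 -0.2]
[384.6, 209.3] 85 [[379.0, 213.0], [381.0, 203.0], [390.0, 204.0], [388.0, 215.0]]
0 24 [383.3 214.6]
0 34 [383.8 212.1]
-10 24 [382.8 212.2]
10 24 [383.7 217. ]
[191.5, 235.4] 16 [[188.0, 234.0], [191.0, 231.0], [194.0, 236.0], [191.0, 238.0]]
0 24 [191.1 236.5]
0 34 [190.4 236. ]
```

Emit:
step_arm(plan=[[[-8, 2, 0, 0, -1], [-16, 4, 0, 0, -1], [-25, 5.5, 0, 0, -1], [-33.2, 7.3, 0, 0, -1], [-33.2, 7.3, 0, 0, -1]]])

```text
t: 15.83
eef_pos: [477.3, 304.6, 163.1]
tcp_rot: [3.141, 0.002, 2.924]
ft_force: [1.0, 0.1, -1.3]
opening: 0.168
grip_force: 30.0
```

Emit:
step_arm(plan=[[[5.3, 12.2, 0, 0, -1], [14.9, 21.3, 0, 0, -1], [27.2, 26.2, 0, 0, -1], [40.5, 25.9, 0, 0, -1], [52.7, 20.6, 0, 0, -1], [61.9, 11, 0, 0, -1], [66.7, -1.3, 0, 0, -1], [66.4, -14.6, 0, 0, -1]]])

```text
t: 16.5
eef_pos: [405.0, 304.8, 162.2]
tcp_rot: [-3.141, -0.0, 2.927]
ft_force: [0.6, 0.1, -1.0]
opening: 0.168
grip_force: 30.0
```

```bash
cat >> h.py <<'E'
def chk(name):
    s=env.state();e=s['eef_pos'];print(e.round(1),s['ft_force'].round(1),s['grip_force'])
    c,a=shot('scene',name)
    for q in blobs(a,[172,150,60],[4,255,255],10):
        if 330<q[0][0]<430 and 120<q[0][1]<260:print(q[0],q[1],np.round(cv2.boxPoints(q[2])).tolist())
    C=e+np.array([519.4-441,286.6-304.6,24-161.7]);print("exp",proj(c,C).round(1))
    sub=a[180:250,345:425]
    for k,lo,hi in(("white",[0,0,110],[180,70,255]),("yellow",[15,90,90],[35,255,255])):
        for b in blobs(sub,lo,hi,8):
            if b[1]<100:print(k,(plane(c,(b[0][0]+345,b[0][1]+180),30)[:2]-[519.4,286.6]).round(),b[1])
E
python3 -c "
from h import *
chk('s12')"
```

```text
[405.  304.8 162.2] [ 0.6  0.1 -1. ] 30.000270903110504
[383.1, 201.3] 84 [[378.0, 206.0], [380.0, 195.0], [388.0, 196.0], [387.0, 207.0]]
exp [381.8 205.9]
white [-33.  26.] 26
white [40. 46.] 18
yellow [ -3. -41.] 40
yellow [ 50. -25.] 20
```

Emit:
step_arm(plan=[[[-5.3, -12.2, 0, 0, -1], [-14.9, -21.3, 0, 0, -1], [-27.2, -26.2, 0, 0, -1], [-40.5, -25.9, 0, 0, -1], [-52.7, -20.6, 0, 0, -1], [-61.9, -11, 0, 0, -1], [-66.7, 1.3, 0, 0, -1], [-66.4, 14.6, 0, 0, -1]]])

```text
t: 17.22
eef_pos: [476.4, 304.7, 161.9]
tcp_rot: [-3.142, 0.0, 2.924]
ft_force: [0.1, 1.4, -0.6]
opening: 0.168
grip_force: 30.0
```

Emit:
step_arm(plan=[[[5.3, 12.2, 0, 0, -1], [14.9, 21.3, 0, 0, -1], [27.2, 26.2, 0, 0, -1], [40.5, 25.9, 0, 0, -1], [52.7, 20.6, 0, 0, -1], [61.9, 11, 0, 0, -1], [66.7, -1.3, 0, 0, -1], [66.4, -14.6, 0, 0, -1]]])

```text
t: 17.88
eef_pos: [404.7, 304.4, 162.3]
tcp_rot: [-3.141, -0.0, 2.927]
ft_force: [-0.2, -0.5, -0.6]
opening: 0.168
grip_force: 30.0
```

Emit:
step_arm(plan=[[[-5.3, -12.2, 0, 0, -1], [-14.9, -21.3, 0, 0, -1], [-27.2, -26.2, 0, 0, -1], [-40.5, -25.9, 0, 0, -1], [-52.7, -20.6, 0, 0, -1], [-61.9, -11, 0, 0, -1], [-66.7, 1.3, 0, 0, -1], [-66.4, 14.6, 0, 0, -1]]])

```text
t: 18.55
eef_pos: [477.0, 304.8, 162.1]
tcp_rot: [3.141, 0.001, 2.923]
ft_force: [-0.3, -0.4, -1.5]
opening: 0.168
grip_force: 30.0
```

```bash
python3 -c "
from h import *
chk('s13')"
```

```text
[477.  304.8 162.1] [-0.3 -0.4 -1.5] 29.99953418970108
[386.3, 219.0] 91 [[381.0, 223.0], [383.0, 213.0], [392.0, 214.0], [390.0, 225.0]]
exp [384.9 223.4]
white [-64.  12.] 26
white [38. 47.] 19
yellow [-41. -17.] 39
yellow [ 40. -36.] 24
yellow [ 54. -16.] 16
```

Emit:
step_arm(plan=[[[12, -3, 0, 0, -1], [24, -5, 0, 0, -1], [33, -7, -5, 0, -1], [33, -7, -20, 0, -1], [33, -7, -40, 0, -1], [33, -7, -60, 0, -1], [33, -7, -70, 0, -1], [33, -7, -70, 0, -1]]])

```text
t: 19.27
eef_pos: [441.7, 305.3, 234.4]
tcp_rot: [3.139, 0.003, 2.925]
ft_force: [0.6, 0.3, -0.8]
opening: 0.167
grip_force: 30.0
```

Emit:
step_arm(plan=[[[-6, -12, 0, 0, -1], [-16, -32, 0, 0, -1], [-28, -55, 0, 0, -1], [-40, -78, 0, 0, -1], [-52, -102, 0, 0, -1], [-64, -125, 0, 0, -1], [-72, -140, 0, 0, -1], [-74, -145, 0, 0, -1]]])

```text
t: 19.93
eef_pos: [482.6, 144.7, 230.9]
tcp_rot: [-3.14, -0.002, 2.923]
ft_force: [0.1, 0.7, -0.7]
opening: 0.166
grip_force: 30.0
```

Emit:
step_arm(plan=[[[0, 0, 15, 0, -1], [0, 0, 30, 0, -1], [0, 0, 45, 0, -1], [0, 0, 60, 0, -1], [0, 0, 68, 0, -1], [0, 0, 75, 0, -1], [0, 0, 75, 0, -1]]])

```text
t: 20.52
eef_pos: [481.9, 147.4, 155.8]
tcp_rot: [-3.141, -0.002, 2.925]
ft_force: [-0.9, -0.2, -1.0]
opening: 0.166
grip_force: 30.0
```

```bash
cat >> h.py <<'E'
def beads(name):
    c,a=shot('top',name);K=[]
    sub=a[205:270,160:228]
    for k,lo,hi in(("white",[0,0,110],[180,70,255]),("yellow",[15,90,90],[35,255,255])):
        for b in blobs(sub,lo,hi,8):
            if b[1]<100:print(k,(plane(c,(b[0][0]+160,b[0][1]+205),30)[:2]-[519.4,286.6]).round(),b[1])
E
python3 -c "
from h import *
beads('t14')
s=env.state();print(s['eef_pos'],s['ft_force'])
c,a=shot('scene','s14');yaw=2.925;e=s['eef_pos']
for k,lo,hi in(('red',[172,150,60],[4,255,255]),('orange',[5,110,60],[17,255,255])):
  for q in blobs(a,lo,hi,10):
    if 280<q[0][0]<400 and 100<q[0][1]<230:print(k,q[0],q[1],np.round(cv2.boxPoints(q[2])).tolist())
d=np.array([np.cos(yaw),np.sin(yaw),0])
for dz in(0,-5,-10):print(proj(c,e-79.7*d+[0,0,-138+dz]).round(1))
"
```

```text
white [43. 47.] 29
[482.34239515 147.42577828 156.65052931] [-1.51632492  0.04741975  0.65126089]
red [328.7, 220.2] 82 [[324.0, 224.0], [326.0, 214.0], [334.0, 215.0], [332.0, 226.0]]
orange [334.0, 188.8] 258 [[327.0, 215.0], [337.0, 153.0], [342.0, 154.0], [332.0, 216.0]]
[329.3 224.3]
[329.1 225.6]
[329.  226.8]
```

Emit:
step_arm(plan=[[[0, 0, 8, 0, -1], [2, 0, 15, 0, -1], [14.5, 0, 23.5, 0, -1], [26, 0, 32.5, 0, -1], [36.7, 0, 42, 0, -1], [46.5, 0, 52.5, 0, -1], [55, 0, 64, 0, -1], [63, 0, 76.5, 0, -1]]])

```text
t: 21.28
eef_pos: [419.9, 161.1, 80.5]
tcp_rot: [3.141, 0.0, 2.925]
ft_force: [-3.5, 1.9, 5.4]
opening: 0.168
grip_force: 30.0
```

Emit:
step_arm(plan=[[[6.7, 0, 13, 0, -1], [12, 0, 26, 0, -1], [16.6, 0, 40, 0, -1], [19.8, 0, 54, 0, -1], [21.5, 0, 66, 0, -1], [22, 0, 72, 0, -1], [22, 0, 74, 0, -1], [22, 0, 74, 0, -1]]])

```text
t: 21.95
eef_pos: [399.5, 165.6, 6.4]
tcp_rot: [-3.141, -0.0, 2.925]
ft_force: [-1.2, 0.7, 0.7]
opening: 0.167
grip_force: 30.0
```

```bash
python3 -c "
from h import *
s=env.state();e=s['eef_pos'];print(e,s['ft_force'].round(1),s['grip_force'])
c,a=shot('scene','s15');yaw=2.925;d=np.array([np.cos(yaw),np.sin(yaw),0])
for k,lo,hi in(('red',[172,150,60],[4,255,255]),('orange',[5,110,60],[17,255,255])):
  for q in blobs(a,lo,hi,10):
    if 280<q[0][0]<400 and 100<q[0][1]<230:print(k,q[0],q[1],np.round(cv2.boxPoints(q[2])).tolist())
print(proj(c,e-166*d+[0,0,9-e[2]]),proj(c,e+34*d+[0,0,9-e[2]]),proj(c,e-166*d+[0,0,49-e[2]]))
"
```

```text
[399.53341044 165.60607065   6.40082464] [-1.2  0.7  0.7] 30.000173449516296
red [328.6, 226.6] 81 [[323.0, 230.0], [326.0, 221.0], [334.0, 223.0], [331.0, 232.0]]
orange [334.8, 200.6] 233 [[327.0, 221.0], [338.0, 176.0], [344.0, 177.0], [333.0, 222.0]]
[328.91197399 227.10008346] [340.55229515 183.26029142] [329.95548957 217.0237609 ]
```

Emit:
step_arm(plan=[[[0, 0, 0, 0, -0.1], [0, 0, 0, 0, -0.1], [0, 0, 0, 0, -0.1], [0, 0, 0, 0, -0.1], [0, 0, -10, 0, -0.1], [-20, 0, -40, 0, -0.1], [-40, 0, -75, 0, -0.1], [-60, 0, -110, 0, -0.1]]])

```text
t: 22.67
eef_pos: [458.4, 152.5, 118.2]
tcp_rot: [-3.141, -0.001, 2.925]
ft_force: [0.3, 0.8, -0.8]
opening: 0.45
grip_force: 0.0
```

Emit:
step_arm(plan=[[[-10, 0, -20, 0, -0.1], [-20, 0, -34, 0, -0.1], [-20, 0, -34, 0, -0.1], [-20, 0, -34, 0, -0.1]]])

```text
t: 23.0
eef_pos: [477.6, 148.3, 150.6]
tcp_rot: [3.141, 0.001, 2.925]
ft_force: [-0.8, -0.1, -0.6]
opening: 0.449
grip_force: 0.0
```

```bash
python3 -c "
from h import *
w,e=shot('wrist','w16');s=env.state();print(s['eef_pos'],s['tcp_rot'],s['t'])
for k,lo,hi in(('red',[172,150,60],[4,255,255]),('orange',[5,110,60],[17,255,255])):
    for q in blobs(e,lo,hi,100):
        b=cv2.boxPoints(q[2]);print(k,q[0],q[1],b.round().tolist(),[plane(w,p,18 if k!='red' else 13).round(1).tolist()[:2] for p in b])
c,a=shot('scene','s16')
for k,lo,hi in(('red',[172,150,60],[4,255,255]),('orange',[5,110,60],[17,255,255])):
  for q in blobs(a,lo,hi,10):
    if 280<q[0][0]<400 and 100<q[0][1]<240:
        b=cv2.boxPoints(q[2]);print(k,q[0],q[1],b.round().tolist(),[plane(c,p,13).round(1).tolist()[:2] for p in b])
"
```

```text
[476.78987045 148.36601648 149.79241974] [-3.14108170e+00 -1.09550530e-03  2.92490371e+00] 23.05
red [281.1, 265.7] 443 [[271.0, 252.0], [291.0, 252.0], [291.0, 276.0], [271.0, 276.0]] [[538.9, 124.2], [543.9, 146.8], [574.5, 140.4], [569.4, 117.1]]
orange [281.2, 178.1] 2073 [[274.0, 102.0], [288.0, 102.0], [288.0, 256.0], [274.0, 256.0]] [[379.3, 164.1], [382.3, 177.7], [545.8, 142.8], [542.4, 127.1]]
red [328.8, 225.6] 74 [[324.0, 229.0], [326.0, 220.0], [334.0, 222.0], [332.0, 231.0]] [[573.4, 114.9], [538.5, 121.8], [545.6, 144.5], [580.1, 137.0]]
orange [334.8, 203.0] 202 [[327.0, 221.0], [337.0, 183.0], [342.0, 184.0], [333.0, 222.0]] [[540.7, 125.7], [370.1, 160.4], [376.0, 177.2], [545.5, 140.9]]
```

Emit:
step_arm(plan=[[[3.7, 1, 35, 0, -0.1], [3.7, 1, 70, 0, -0.1], [3.7, 1, 105, 0, -0.1], [3.7, 1, 130, 0, -0.1], [3.7, 1, 142, 0, -0.1], [3.7, 1, 145.8, 0, -0.1], [3.7, 1, 145.8, 0, -1], [3.7, 1, 145.8, 0, -1]]])

```text
t: 23.77
eef_pos: [474.0, 150.3, 4.8]
tcp_rot: [-3.141, -0.001, 2.925]
ft_force: [-0.4, 0.6, -0.1]
opening: 0.362
grip_force: 0.0
```

Emit:
step_arm(plan=[[[0, 0, 0, 0, -1], [0, 0, 0, 0, -1], [0, 0, 0, 0, -1], [0, 0, 0, 0, -1], [0, 0, 0, 0, -1], [0, 0, 0, 0, -1], [0, 0, 0, 0, -1]]])

```text
t: 24.35
eef_pos: [474.7, 150.3, 5.6]
tcp_rot: [3.141, 0.001, 2.925]
ft_force: [-1.3, 1.1, 7.3]
opening: 0.163
grip_force: 30.0
```

Emit:
step_arm(plan=[[[0, 0, -8, 0, -1], [0, 0, -25, 0, -1], [0, 0, -50, 0, -1], [0, 0, -80, 0, -1], [0, 0, -110, 0, -1], [0, 0, -140, 0, -1], [0, 0, -170, 0, -1], [0, 0, -186, 0, -1]]])

```text
t: 25.02
eef_pos: [474.7, 150.3, 194.7]
tcp_rot: [3.14, 0.004, 2.925]
ft_force: [0.6, -0.2, -0.4]
opening: 0.164
grip_force: 30.0
```

Emit:
step_arm(plan=[[[-2, -10, 0, 0, -1], [-6, -30, 0, 0, -1], [-11, -55, 0, 0, -1], [-16, -80, 0, 0, -1], [-21, -105, 0, 0, -1], [-25, -125, 0, 0, -1], [-27, -135.5, 0, 0, -1], [-27, -135.5, 0, 0, -1]]])

```text
t: 25.68
eef_pos: [471.1, 10.3, 190.4]
tcp_rot: [-3.141, -0.001, 2.923]
ft_force: [-0.1, -0.5, -1.1]
opening: 0.162
grip_force: 30.0
```

```bash
python3 -c "
from h import *
see();w=cal('wrist');e=env.state()['eef_pos']
for xg in(0,5,10):
    print(xg);
    d=np.array([np.cos(2.925),np.sin(2.925),0]);print(proj(w,e+d*(100-xg)+[0,0,4.6+9]),proj(w,e+d*(100-xg)+[0,0,4.6-9]))
"
```

```text
{'t': 25.73, 'eef_pos': [471.26, 11.4, 190.47], 'tcp_rot': [-3.14, -0.0, 2.92], 'ft_force': [1.09, 0.22, -1.08], 'grip_force': 30.0}
orange [281.1, 179.4] 5328 [[267.0, 85.0], [295.0, 85.0], [295.0, 279.0], [267.0, 279.0]]
orange [281.0, 320.7] 653 [[270.0, 307.0], [292.0, 307.0], [292.0, 335.0], [270.0, 335.0]]
0
[278.43853706  78.94561448] [278.70956895  83.832959  ]
5
[278.47418631  89.30846914] [278.73977418  93.08114644]
10
[278.50966257  99.53209272] [278.76982691 102.21661511]
```

Emit:
step_arm(plan=[[[-2, 0, 15, 0, -1], [-2, 0, 30, 0, -1], [-2, 0, 45, 0, -1], [-2, 0, 54, 0, -1], [-2, 0, 58, 0, -1], [-2, 0, 62, 0, -1], [-2, 0, 66, 0, -1], [-2, 0, 70, 0, -1]]])

```text
t: 26.4
eef_pos: [474.5, 11.8, 121.4]
tcp_rot: [3.141, 0.003, 2.925]
ft_force: [2.8, 0.4, 5.1]
opening: 0.164
grip_force: 30.0
```

Emit:
step_arm(plan=[[[0, 0, 3, 0, -1], [0, 0, 6, 0, -1], [0, 0, 9, 0, -1], [0, 0, 12, 0, -1], [0, 0, 15, 0, -1], [0, 0, 18, 0, -1], [0, 0, 20, 0, -1], [0, 0, 22, 0, -1]]])

```text
t: 27.07
eef_pos: [473.5, 11.4, 98.9]
tcp_rot: [-3.141, 0.0, 2.925]
ft_force: [1.8, 1.5, 5.5]
opening: 0.166
grip_force: 30.0
```

```bash
python3 -c "
from h import *
see();w=cal('wrist');e=env.state()['eef_pos'];angfit(w,e,2.925,3)
beads('t17')"
```

```text
{'t': 27.12, 'eef_pos': [473.46, 11.43, 98.38], 'tcp_rot': [-3.14, -0.0, 2.93], 'ft_force': [4.64, -1.56, -2.62], 'grip_force': 30.0}
red [280.4, 318.2] 538 [[260.0, 307.0], [299.0, 307.0], [299.0, 325.0], [260.0, 325.0]]
orange [281.3, 177.0] 6288 [[261.0, 91.0], [302.0, 91.0], [302.0, 279.0], [261.0, 279.0]]
0 [[279.0, 85.0], [279.0, 89.0], [279.0, 385.0]]
5 [[279.0, 85.0], [279.0, 87.0], [279.0, 375.0]]
10 [[279.0, 87.0], [279.0, 85.0], [279.0, 365.0]]
15 [[278.0, 91.0], [279.0, 85.0], [280.0, 355.0]]
20 [[278.0, 98.0], [279.0, 87.0], [280.0, 344.0]]
25 [[278.0, 107.0], [279.0, 91.0], [280.0, 334.0]]
30 [[278.0, 119.0], [278.0, 97.0], [280.0, 324.0]]
35 [[278.0, 134.0], [278.0, 105.0], [280.0, 315.0]]
40 [[278.0, 152.0], [278.0, 117.0], [280.0, 305.0]]
45 [[277.0, 174.0], [278.0, 132.0], [280.0, 295.0]]
50 [[277.0, 198.0], [278.0, 150.0], [280.0, 285.0]]
55 [[277.0, 225.0], [278.0, 171.0], [280.0, 276.0]]
60 [[277.0, 254.0], [277.0, 195.0], [280.0, 266.0]]
white [44. 47.] 34
white [-37.  14.] 39
white [-65.  12.] 41
yellow [ 63. -17.] 50
yellow [ 39. -35.] 51
yellow [-41. -18.] 52
```

Emit:
step_arm(plan=[[[0, 0, 1.5, 0, -1], [0, 0, 3, 0, -1], [0, 0, 4.5, 0, -1], [0, 0, 6, 0, -1], [0, 0, 6, 0, -1], [0, 0, 6, 0, -1]]])

```text
t: 27.67
eef_pos: [473.6, 11.5, 93.0]
tcp_rot: [-3.141, 0.0, 2.925]
ft_force: [1.9, 0.6, 7.4]
opening: 0.167
grip_force: 30.0
```

```bash
python3 -c "
from h import *
see()"
```

```text
{'t': 27.72, 'eef_pos': [473.64, 11.5, 93.01], 'tcp_rot': [-3.14, 0.0, 2.93], 'ft_force': [1.8, -0.34, 7.51], 'grip_force': 30.0}
red [280.4, 318.6] 854 [[260.0, 307.0], [299.0, 307.0], [299.0, 330.0], [260.0, 330.0]]
orange [281.2, 179.6] 6327 [[259.0, 98.0], [303.0, 98.0], [303.0, 279.0], [259.0, 279.0]]
```

Emit:
step_arm(plan=[[[0, 0, 1, 0, -1], [0, 0, 2, 0, -1], [0, 0, 2.5, 0, -1], [0, 0, 2.5, 0, -1]]])

```text
t: 28.05
eef_pos: [475.0, 11.3, 91.9]
tcp_rot: [3.141, 0.004, 2.925]
ft_force: [0.6, -1.7, 25.0]
opening: 0.167
grip_force: 30.0
```

```bash
python3 -c "
from h import *
see();c,a=shot('scene','s18')
for k,lo,hi in(('red',[172,150,60],[4,255,255]),('orange',[5,110,60],[17,255,255])):
  for q in blobs(a,lo,hi,10):
    if 250<q[0][0]<310 and 140<q[0][1]<240:print(k,q[0],q[1],np.round(cv2.boxPoints(q[2])).tolist())
"
```

```text
{'t': 28.1, 'eef_pos': [475.0, 11.3, 91.88], 'tcp_rot': [3.14, 0.0, 2.93], 'ft_force': [1.19, -0.48, 24.04], 'grip_force': 30.0}
red [280.4, 318.2] 819 [[260.0, 307.0], [299.0, 307.0], [299.0, 329.0], [260.0, 329.0]]
orange [281.2, 179.8] 6348 [[259.0, 98.0], [303.0, 98.0], [303.0, 279.0], [259.0, 279.0]]
red [282.1, 210.1] 93 [[276.0, 214.0], [279.0, 203.0], [288.0, 205.0], [285.0, 216.0]]
red [278.5, 218.4] 30 [[272.0, 218.0], [272.0, 216.0], [286.0, 219.0], [286.0, 221.0]]
orange [285.7, 190.2] 134 [[280.0, 204.0], [288.0, 172.0], [293.0, 173.0], [285.0, 205.0]]
```

Emit:
step_arm(plan=[[[0, 0, -1, 0, -1], [0, 0, -1.5, 0, -1], [0, 0, -1.5, 0, -1], [0, 0, -1.5, 0, -1], [0, 0, -1.5, 0, -0.5], [0, 0, -1.5, 0, -0.3], [0, 0, -1.5, 0, -0.3], [0, 0, -1.5, 0, -0.3]]])

```text
t: 28.82
eef_pos: [473.0, 11.7, 91.5]
tcp_rot: [-3.141, -0.001, 2.925]
ft_force: [0.3, -0.0, -0.3]
opening: 0.338
grip_force: 0.0
```

```bash
python3 -c "
from h import *
see()"
```

```text
{'t': 28.87, 'eef_pos': [473.12, 11.69, 91.57], 'tcp_rot': [-3.14, -0.0, 2.93], 'ft_force': [0.2, -0.25, -0.82], 'grip_force': 0.0}
red [277.8, 320.2] 974 [[256.0, 307.0], [299.0, 307.0], [299.0, 332.0], [256.0, 332.0]]
orange [280.7, 191.9] 5449 [[260.0, 119.0], [301.0, 119.0], [301.0, 279.0], [260.0, 279.0]]
```

Emit:
step_arm(plan=[[[0, 0, -5, 0, -0.3], [0, 0, -20, 0, -0.3], [0, 0, -45, 0, -0.3], [0, 0, -80, 0, -0.3], [0, 0, -110, 0, -0.3], [0, 0, -110, 0, -0.3], [0, 0, -110, 0, -0.3]]])

```text
t: 29.45
eef_pos: [473.9, 11.7, 203.2]
tcp_rot: [3.141, 0.003, 2.925]
ft_force: [-0.6, -1.0, -0.3]
opening: 0.351
grip_force: 0.0
```

```bash
python3 -c "
from h import *
see();w,_=cal('wrist'),0
w=cal('wrist')
c,a=shot('scene','s19')
for k,lo,hi in(('red',[172,150,60],[4,255,255]),('orange',[5,110,60],[17,255,255])):
  for q in blobs(a,lo,hi,10):
    if 250<q[0][0]<310 and 140<q[0][1]<240:print(k,q[0],q[1],np.round(cv2.boxPoints(q[2])).tolist())
o,R=seat((474.2,9.8),2.925)
for x in(0,8,14):print(x,'w',[proj(w,o+R@np.array(p,float)).round(0).tolist() for p in((100+x,0,18),(100+x,0,0),(100+x,8,0),(100+x,-8,0),(-100+x,0,13))],'s',[proj(c,o+R@np.array(p,float)).round(0).tolist() for p in((100+x,0,18),(-100+x,0,13))])
beads('t19')"
```

```text
{'t': 29.5, 'eef_pos': [473.27, 11.71, 201.92], 'tcp_rot': [-3.14, 0.0, 2.93], 'ft_force': [0.15, -0.7, -0.0], 'grip_force': 0.0}
red [278.6, 259.0] 621 [[264.0, 244.0], [293.0, 244.0], [293.0, 270.0], [264.0, 270.0]]
orange [280.8, 181.9] 2199 [[271.0, 121.0], [290.0, 121.0], [290.0, 252.0], [271.0, 252.0]]
red [280.7, 214.0] 125 [[272.0, 207.0], [286.0, 207.0], [286.0, 221.0], [272.0, 221.0]]
orange [288.2, 180.1] 318 [[279.0, 207.0], [292.0, 151.0], [298.0, 152.0], [285.0, 208.0]]
0 w [[277.0, 135.0], [277.0, 120.0], [267.0, 120.0], [288.0, 120.0], [279.0, 262.0]] s [[294.0, 151.0], [280.0, 218.0]]
8 w [[277.0, 126.0], [277.0, 111.0], [267.0, 111.0], [288.0, 111.0], [279.0, 259.0]] s [[295.0, 148.0], [280.0, 215.0]]
14 w [[277.0, 118.0], [277.0, 104.0], [266.0, 104.0], [288.0, 104.0], [279.0, 256.0]] s [[295.0, 146.0], [281.0, 213.0]]
white [43. 47.] 28
white [-37.  15.] 35
white [-64.  12.] 31
yellow [ 63. -17.] 47
yellow [ 39. -34.] 48
yellow [-40. -18.] 45
```

```bash
python3 -c "
from cell import env
print(env.job_done())"
```

```text
the job is handed in; nothing more can be done
None
```

I stirred the beads two full anticlockwise turns and put the stirrer home in its cradle against the foot plate. All six beads were still in the bowl in the last pictures, and I handed the job in after about 30 s of the 72 s; the judge returned no verdict.

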